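Fit a grinding point in the bench spindle

ROBOT

A 6-joint arm with a two-finger parallel gripper is mounted at the origin on the work surface. World frame = base frame: x ahead of the robot, y to its left, z up, the work surface at z = 0. Lengths are in m, angles in rad, forces in N, time in s.
With the tool pointing down it reaches from about 0.225 to 0.875 m from the base axis. Payload 3.4 kg.
Tool frame: the origin (TCP) lies between the finger pads; the fingertips stand 19 mm ahead of it and the grasp point (between the pads) is the TCP (manip.tip_reach is the distance from the TCP to the fingertips, in m); z points along the fingers, x is the direction in which the jaws open and shut, and the axes are right-handed (so a half turn about z gives the same grasp; the last joint's range is limited). The gripper opens to 85 mm and grips with 20 to 120 N. Pads are 22 mm wide; open, the fingers measure 114 mm over their backs; the gripper's body (76 mm by 85 mm) begins 54 mm behind the grasp point. The pads swing forward as they close: fully open they stand 13 mm farther back than shut.
Start: joints at [1.101, 0.276, 1.505, -0, 1.361, -0.121], TCP at [0.197, 0.54, 0.25] pointing down, gripper open.
Joint ranges: [-2.89, 2.89], [-0.75, 2.08], [0.22, 2.7], [-1.18, 4.32], [0.11, 2.71], [-2.7, 2.7]. Speed limits (rad/s): [2.57, 2.57, 3.14, 3.14, 3.14, 3.14].

INTERFACE

Orientations are given as a unit quaternion [w, x, y, z].
In Python, from rig import manip gives the robot as it stands.
- The arm moves only by the tool send_rows, never from a script. Its arguments are lists of equal length, an entry for each row: "delta_pos": the shift along the tool's x, y, z normalised to -1 to 1, where 1 is 40 cm, a list of three; "angular": the turn, a rotation vector about the tool's x, y, z normalised to -1 to 1, where 1 is 0.08 rad, a list of three. A call has 1 to 5 rows; each row shifts and turns the commanded pose from where the row before left it, along the tool's axes as they then stand; what a row does not reach is not made up. A row lasts 1/12 s, in which the tool goes at most 41.7 mm and 7.16 degrees, less where a joint would pass 70% of its speed; a pose out of reach is approached as far as the arm can. A call with a number of a shift or a turn outside -1 to 1 is refused whole. A call with a gripper value outside its range is refused whole. "hand" is the finger opening in mm, from 0 to 85.4, set as the call begins (left out, the last holds). The fingers move at their own pace and stop on an object; "squeeze" is the grip in N (left out, the last holds). Time passes only in rows, so rows that do not move let the fingers close. It gives the time, the measured TCP pose, the force and the opening at its end, in the units of the state.
- manip.get_state(): the state, without advancing time (a new reading comes with each control period).
- manip.get_image(name): name is "side" or "top"; returns the picture (384x512x3 uint8, blue, green, red); there is no depth.
- manip.calibration(name): a dict with "fx", "fy", "cx", "cy" (pixels), "k1" (the pictures are not rectified: a ray, as slopes to the right and down, at radius r is drawn at 1 + k1 r^2 times it, then the intrinsics apply), "camera_from_world" (4x4, takes a point from world to camera coordinates). Camera axes: x right, y up, looking along -z (the intrinsics and any distortion apply to the point x, -y, -z); pixel columns grow to the right and rows downward; lengths in m; the calibration is good to about 2 mm. A picture is of the moment at which its call begins. calibration takes no time and is no camera call.
- manip.sign_off(): hands the job in, once; it reports no verdict.
The state is a dict: "clock": time; "qpos": joint angles; "qd": joint speeds; "effort": joint torques, N m; "position": TCP position; "ee_rot": TCP orientation; "contact_force": force on the tool from outside, world axes, zero at the start; "moment": the same for the moment, N m; "width": finger opening in m.
Only numpy, scipy, OpenCV 4.12 (cv2) and the standard library are available. Lean on these libraries where they do the work, as an engineer would, in place of code of your own. Each camera call takes 0.05 s, during which the arm holds its last target.

TASK

Take the grinding point with the pointed cone head out of the wooden rack and set its shank in the collet of the upright bench spindle, all the way down until its hub sits on the collet. Then turn the hexagonal collet nut clockwise (seen from above) until it grips the shank firmly, let go, and leave the other two points and the phone where they are.

Things in the scene. Friction and masses are not known exactly. Their poses are not given: they have to be found in the camera images.
- cone_hub (a point): The grinding point to fit, 69 mm tall, 50 g, upright in the rack, told by its pointed cone head. From below: steel shank 8 mm wide, 32 mm long, tip tapered; steel hub, a cylinder 16 mm wide, 22 mm tall, the place to hold it; pale cone 15 mm tall, 16 mm wide at its base. This point: centre of the hub, 11 mm above its flat underside, which rests on the rack's top. z runs up its axis.
- ball_hub (a point): Another point in the rack, of the same shank and hub, with a ball head 14 mm wide on a thin neck. The point given is its hub's centre. Leave it.
- pin_hub (a point): Another point in the rack, of the same shank and hub, with a slim flat-ended pin head 8 mm wide. The point given is its hub's centre. Leave it.
- rack: Fixed wooden block, 55 x 165 x 45 mm (x, y, z of its own frame), with three upright holes in a row along its y axis, 52 mm apart, each 10 mm wide and 40 mm deep; one point stands in each, in any order. Origin at the centre of its underside.
- collet_mouth (a point): Centre of the collet's top face, on the fixed upright spindle's axis, 114 mm above the table; z up, x and y along the white box's sides. The hole is 10 mm wide, 44 mm deep. With the shank fully home the hub's underside rests on this face: hub centre 11 mm above this point.
- spindle: Fixed bench spindle: white box 105 x 92 x 62 mm (x, y, z), on it an aluminium disc 68 mm wide up to 70 mm height, then an upright steel collet sleeve, 20 mm wide outside, up to 114 mm, with the hexagonal nut around it. Origin at the centre of the underside, on the collet's axis.
- nut_center (a point): Centre of the dark steel hexagonal nut around the collet: 36 mm across flats, 42 over corners, 25 mm tall (85 to 110 mm above the table). It turns about z and does not rise. Its frame turns with it: x points out of one flat, the others follow every 60 degrees. The fitted point stands 41 mm above the nut's flats: straddle it and take the nut by the upper part of its flats.
- collet_nut (a joint): Angle of the nut in rad, growing clockwise seen from above. Starts loose, 0 to 0.3. It turns against about 0.12 N m of friction and stays where left. Four jaws in the collet close with it: they touch the shank at about 0.9 and grip firmly from about 1.1; the hard stop is at 1.25.
- phone_center (a point): An opened phone, 148 x 72 x 8 mm, 170 g, lying flat between the rack and the spindle. The point is its centre. Leave it.
Not all that is in view belongs to the job. Leave any blue or yellow look-alike of the part that bears cone_hub alone.

How it is judged:
By the outcome, as a careful person would: the job done as asked, in the order asked, and still so for the second after the job is handed in, with the robot touching nothing.
It also fails if it takes over 54 s, if anything falls off the work surface, if the arm or the gripper's body presses on something with over 40 N, if the wrist force passes 120 N, or if a joint passes its speed limit or range.

## Working session

There is one attempt and no reset: what is moved stays moved. The work goes in short steps, Python scripts to look and compute and a tool call to move; the robot and the scene stay as the last step left them, time stands still between calls to the robot, and variables do not carry over. Pictures are saved under pics/ and viewed, and the job is handed in when it is done.

Besides the shell and the picture viewer there is one more tool, called after ">>>" as a command line: name --argument value ..., lists and objects as JSON in quotes. send_rows: Moves the arm, as the interface text tells. Scaled input: -1 to 1 covers 40 cm each way for a shift and 0.08 rad each way for a turn. Its arguments: {"type":"object","properties":{"delta_pos":{"type":"array","items":{"type":"array","items":{"type":"number"}}},"angular":{"type":"array","items":{"type":"array","items":{"type":"number"}}},"hand":{"type":"number"},"squeeze":{"type":"number"}},"required":["delta_pos","angular"]}

```bash
ls; mkdir -p pics; python3 - <<'E'
from rig import manip
import cv2
print(manip.get_state())
for n in("side","top"):
    cv2.imwrite(f"pics/{n}0.png",manip.get_image(n)); print(manip.calibration(n))
E
```

```text
pics
{'clock': 0.0, 'qpos': array([ 1.10101254e+00,  2.76564278e-01,  1.50609688e+00, -2.27661288e-05,
        1.36070634e+00, -1.21019410e-01]), 'qd': array([ 0.00108746, -0.00078596, -0.00029417,  0.00081628, -0.00077981,
        0.00042168]), 'effort': array([-1.62523771e-03, -4.16770005e+01, -2.45802158e+01, -4.85433120e-04,
        1.11640131e-02, -1.13160340e-05]), 'position': array([0.1963013 , 0.53994047, 0.24947164]), 'ee_rot': array([ 4.27464127e-04,  8.19063886e-01,  5.73701633e-01, -7.77768581e-04]), 'contact_force': array([-0.31762327, -0.63027649,  0.39203137]), 'moment': array([0.01998932, 0.00764286, 0.03891153]), 'width': 0.08584762755626889}
{'fx': 387.62674042551737, 'fy': 387.62674042551737, 'cx': 259.920571956355, 'cy': 189.6844443791803, 'k1': 0.012464553455678463, 'camera_from_world': array([[ 0.89040519, -0.45488477,  0.01607625, -0.4585016 ],
       [ 0.27458805,  0.56498502,  0.77807026, -0.16542671],
       [-0.36301516, -0.68838345,  0.62797152, -0.7012783 ],
       [ 0.        ,  0.        ,  0.        ,  1.        ]])}
{'fx': 452.96222478210495, 'fy': 452.96222478210495, 'cx': 254.99834084549053, 'cy': 186.99521438132655, 'k1': -0.0038157974273037333, 'camera_from_world': array([[ 0.02901775, -0.99944589,  0.01630566, -0.05328256],
       [ 0.99234476,  0.03076291,  0.11960572, -0.47479319],
       [-0.12004105,  0.01271015,  0.99268756, -1.06154551],
       [ 0.        ,  0.        ,  0.        ,  1.        ]])}
```

View pics/side0.png

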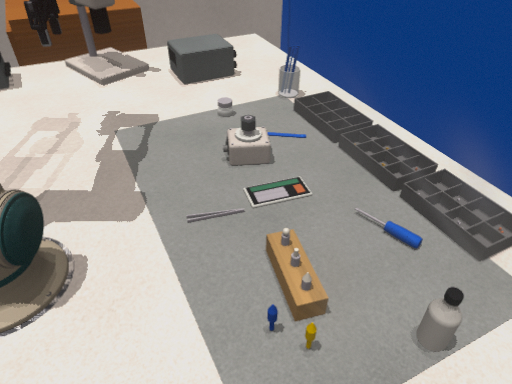

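View pics/top0.png

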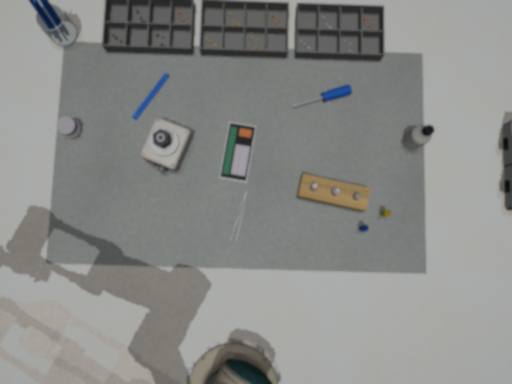

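```bash
cat > h.py <<'E'
import numpy as np,cv2
from rig import manip
def proj(n,P):
    c=manip.calibration(n);P=np.atleast_2d(P);T=c["camera_from_world"]
    q=P@T[:3,:3].T+T[:3,3]; s=np.c_[q[:,0],-q[:,1]]/(-q[:,2:3])
    s=s*(1+c["k1"]*(s**2).sum(1,keepdims=True))
    return np.c_[c["cx"]+c["fx"]*s[:,0],c["cy"]+c["fy"]*s[:,1]]
def ray(n,uv):
    c=manip.calibration(n);T=c["camera_from_world"]
    d=np.array([(uv[0]-c["cx"])/c["fx"],(uv[1]-c["cy"])/c["fy"]]);s=d.copy()
    for _ in range(10): s=d/(1+c["k1"]*(s**2).sum())
    r=T[:3,:3].T@np.array([s[0],-s[1],-1]); o=-T[:3,:3].T@T[:3,3]
    return o,r
def at_z(n,uv,z):
    o,r=ray(n,uv); return o+r*(z-o[2])/r[2]
def crop(n,im,c,w,h,k,name):
    x,y=c; x0=int(x-w/2);y0=int(y-h/2)
    x0=max(0,x0);y0=max(0,y0)
    cv2.imwrite("pics/"+name,cv2.resize(im[y0:y0+h,x0:x0+w],None,fx=k,fy=k,interpolation=cv2.INTER_CUBIC)); print(name,x0,y0,k)
E
python3 - <<'E'
from h import *
t=cv2.imread("pics/top0.png");s=cv2.imread("pics/side0.png")
crop("t",t,(335,192),90,70,8,"t_rack.png")
crop("t",t,(167,143),70,70,8,"t_sp.png")
crop("s",s,(295,280),90,120,5,"s_rack.png")
crop("s",s,(248,140),70,70,8,"s_sp.png")
E
```

```text
t_rack.png 290 157 8
t_sp.png 132 108 8
s_rack.png 250 220 5
s_sp.png 213 105 8
```

View pics/t_rack.png

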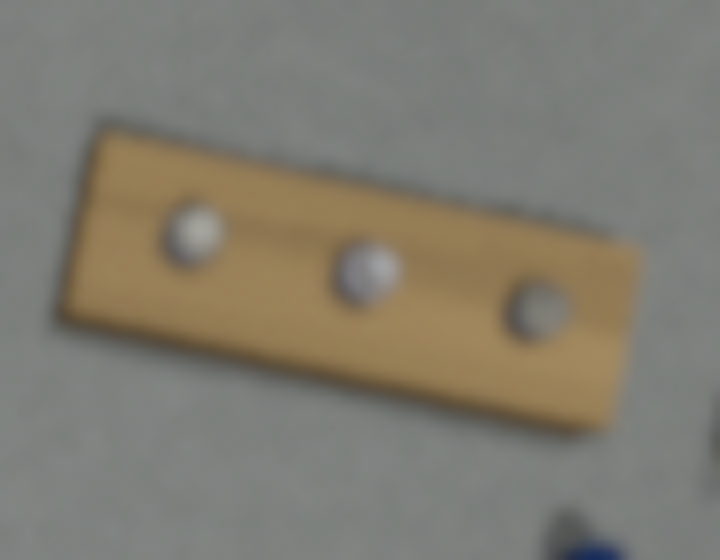

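View pics/t_sp.png

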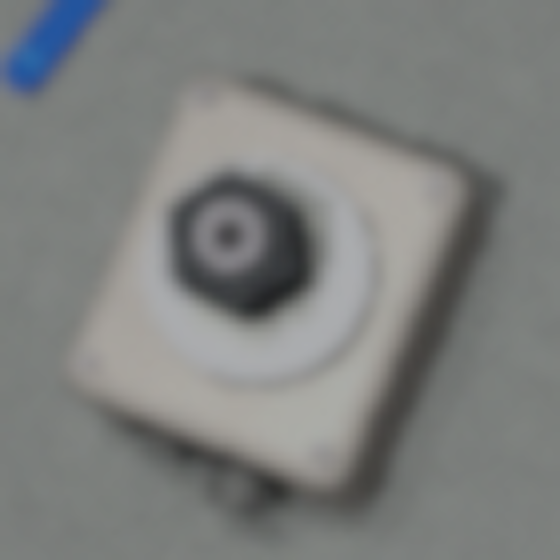

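View pics/s_rack.png

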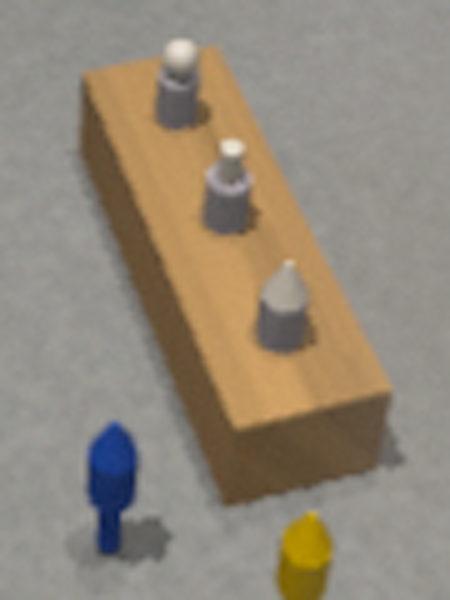

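View pics/s_sp.png

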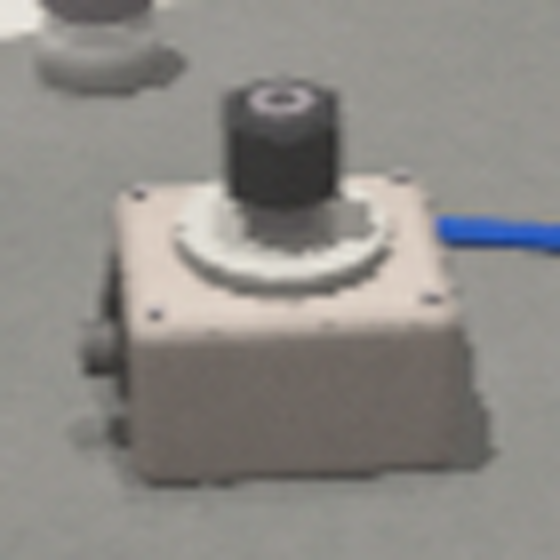

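```bash
cat > fit.py <<'E'
from h import *
from scipy.optimize import least_squares
U=lambda L,x0,y0,k:np.array([[x0+(a+.5)/k-.5,y0+(b+.5)/k-.5] for a,b in L])
rt=U([(100,128),(645,245),(610,432),(65,318)],290,157,8)
rs=U([(82,75),(215,47),(392,392),(235,430)],250,220,5)
tip_s=U([(289,263)],250,220,5);hubb_s=U([(282,347)],250,220,5);tip_t=U([(538,305)],290,157,8)
ct=U([(230,236)],132,108,8);cs=U([(281,99)],213,105,8)
def both(pt,ps):
    A=[];b=[]
    for o,r in (ray("top",pt),ray("side",ps)):
        r=r/np.linalg.norm(r);M=np.eye(3)-np.outer(r,r);A.append(M);b.append(M@o)
    return np.linalg.lstsq(np.vstack(A),np.hstack(b),rcond=None)[0]
if __name__=="__main__":
    for q in rt: print("rackcorner top",at_z("top",q,.045).round(4))
    for q in rs: print("rackcorner side",at_z("side",q,.045).round(4))
    print("tip",both(tip_t[0],tip_s[0]),at_z("top",tip_t[0],.082),at_z("side",tip_s[0],.082), at_z("side",hubb_s[0],.045))
    print("collet",both(ct[0],cs[0]),at_z("top",ct[0],.114),at_z("side",cs[0],.114))
    bt=U([(205,82),(475,175),(345,492),(75,372)],132,108,8)
    for q in bt: print("box",at_z("top",q,.062).round(4))
    bs=U([(118,195),(425,178),(468,318),(137,332)],213,105,8)
    for q in bs: print("box side",at_z("side",q,.062).round(4))
    t=cv2.imread("pics/top0.png");c=at_z("top",ct[0],.114)[:2]
    k=10;g=cv2.resize(t[115:155,140:185],None,fx=k,fy=k,interpolation=cv2.INTER_CUBIC)
    cv2.imwrite("pics/nut.png",g)
    g=cv2.convertScaleAbs(g,alpha=2.0,beta=0)
    cv2.imwrite("pics/nut2.png",cv2.resize(g,None,fx=1.3,fy=1.3))
E
python3 fit.py
```

```text
rackcorner top [ 0.5124 -0.15    0.045 ]
rackcorner top [ 0.4823 -0.3131  0.045 ]
rackcorner top [ 0.4262 -0.3026  0.045 ]
rackcorner top [ 0.4551 -0.1406  0.045 ]
rackcorner side [ 0.4546 -0.1419  0.045 ]
rackcorner side [ 0.5081 -0.1513  0.045 ]
rackcorner side [ 0.4784 -0.3133  0.045 ]
rackcorner side [ 0.4251 -0.3029  0.045 ]
tip [ 0.46017118 -0.27383314  0.07622224] [ 0.45923431 -0.27229597  0.082     ] [ 0.45747593 -0.27766731  0.082     ] [ 0.4557323  -0.28243591  0.045     ]
collet [0.57101214 0.17791126 0.11352183] [0.57196743 0.17744427 0.114     ] [0.56947773 0.17725506 0.114     ]
box [0.6301 0.1979 0.062 ]
box [0.6045 0.1168 0.062 ]
box [0.5086 0.1504 0.062 ]
box [0.5417 0.2311 0.062 ]
box side [0.5348 0.2286 0.062 ]
box side [0.6307 0.1953 0.062 ]
box side [0.6026 0.1132 0.062 ]
box side [0.5073 0.15   0.062 ]
```

View pics/nut2.png

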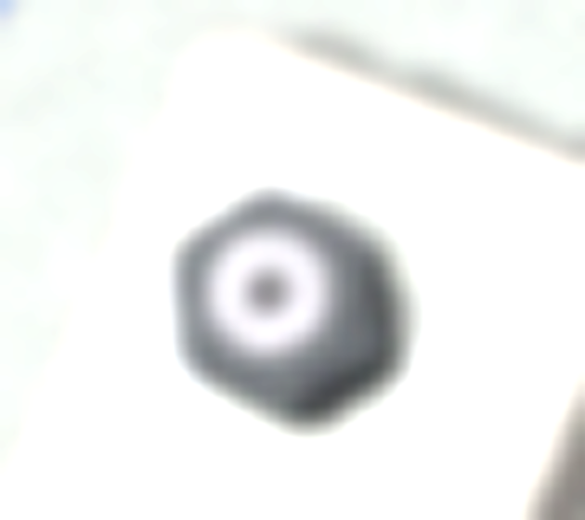

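```bash
cat > nut.py <<'E'
from h import *
import sys
from scipy.optimize import minimize
def nutfit(n,im,c0,thr,off=(0,0)):
    K=8
    ctr=proj(n,[[*c0,.1]])[0]; x0,y0=(ctr-22).astype(int)
    g=cv2.cvtColor(im,cv2.COLOR_BGR2GRAY)[y0:y0+44,x0:x0+44]
    G=cv2.resize(g,None,fx=K,fy=K,interpolation=cv2.INTER_CUBIC)
    m=(G<thr).astype(np.uint8)
    nl,lab,st,cen=cv2.connectedComponentsWithStats(m)
    j=1+np.argmax(st[1:,4]);m=(lab==j).astype(np.uint8)
    cs,_=cv2.findContours(m,cv2.RETR_EXTERNAL,cv2.CHAIN_APPROX_NONE)
    M=np.zeros_like(m);cv2.drawContours(M,cs,-1,1,-1)
    def hull(p):
        a=p[2]+np.pi/6+np.arange(6)*np.pi/3
        xy=np.c_[p[0]+.0208*np.cos(a),p[1]+.0208*np.sin(a)]
        P=np.r_[np.c_[xy,np.full(6,.085)],np.c_[xy,np.full(6,.110)]]
        q=(proj(n,P)-[x0,y0]+.5)*K-.5
        return cv2.convexHull(q.astype(np.float32))
    def cost(p):
        R=np.zeros_like(M);cv2.fillPoly(R,[np.round(hull(p)*16).astype(np.int32)],1,shift=4)
        return (R!=M).sum()/M.sum()
    best=None
    for a in np.radians(np.arange(0,60,4)):
        r=minimize(cost,[*c0,a],method="Nelder-Mead",options=dict(initial_simplex=[[c0[0],c0[1],a],[c0[0]+.002,c0[1],a],[c0[0],c0[1]+.002,a],[c0[0],c0[1],a+.1]],maxiter=120))
        if best is None or r.fun<best.fun: best=r
        #print(round(np.degrees(a)),r.fun.round(4))
    p=best.x
    V=cv2.cvtColor(G,cv2.COLOR_GRAY2BGR);cv2.polylines(V,[np.round(hull(p)).astype(np.int32)],True,(0,0,255));cv2.drawContours(V,cs,-1,(0,255,0))
    return p[:2].round(4),np.degrees(p[2])%60,best.fun,V
if __name__=="__main__":
    t=cv2.imread("pics/top0.png");s=cv2.imread("pics/side0.png")
    for thr in (100,115,130):
        r=nutfit("top",t,(.571,.1775),thr);print("top",thr,r[:3])
        if thr==115: A=r[3]
    for thr in (75,85,95):
        r=nutfit("side",s,(.570,.1775),thr);print("side",thr,r[:3])
        if thr==85:B=r[3]
    cv2.imwrite("pics/nutfit.png",np.hstack([A,B]))
E
python3 nut.py
```

```text
top 100 (array([0.572 , 0.1768]), np.float64(24.21152374606047), np.float64(0.11867891794641136))
top 115 (array([0.5725, 0.1766]), np.float64(35.02949263537831), np.float64(0.041234698061266326))Traceback (most recent call last):
  File "nut.py", line 34, in <module>
    r=nutfit("top",t,(.571,.1775),thr);print("top",thr,r[:3])
  File "nut.py", line 25, in nutfit
    r=minimize(cost,[*c0,a],method="Nelder-Mead",options=dict(initial_simplex=[[c0[0],c0[1],a],[c0[0]+.002,c0[1],a],[c0[0],c0[1]+.002,a],[c0[0],c0[1],a+.1]],maxiter=120))
    res = _minimize_neldermead(fun, x0, args, callback, bounds=bounds,
                               **options)
    fxr = func(xr)
    fx = function(np.copy(x), *(wrapper_args + args))
  File "nut.py", line 21, in cost
    R=np.zeros_like(M);cv2.fillPoly(R,[np.round(hull(p)*16).astype(np.int32)],1,shift=4)
                                                ~~~~^^^
  File "nut.py", line 18, in hull
    q=(proj(n,P)-[x0,y0]+.5)*K-.5
       ~~~~^^^^^
  File "h.py", line 4, in proj
    c=manip.calibration(n);P=np.atleast_2d(P);T=c["camera_from_world"]
ValueError: time passes only in moves, steps and waits
```

```bash
cat > /tmp/p.py <<'E'
s=open("h.py").read()
s=s.replace("def proj","import pickle,os\nif not os.path.exists('cal.pkl'): pickle.dump({n:manip.calibration(n) for n in('top','side')},open('cal.pkl','wb'))\nCAL=pickle.load(open('cal.pkl','rb'))\ndef proj",1)
s=s.replace("c=manip.calibration(n);","c=CAL[n];")
open("h.py","w").write(s)
E
python3 /tmp/p.py; sed -i 's/(100,115,130)/(105,110,115,120,125)/' nut.py; python3 nut.py
```

```text
top 105 (array([0.5721, 0.1765]), np.float64(28.424297332658675), np.float64(0.08994643079606329))
top 110 (array([0.5727, 0.1763]), np.float64(35.368160294747504), np.float64(0.06345561128905541))
top 115 (array([0.5725, 0.1766]), np.float64(35.02949263537831), np.float64(0.041234698061266326))
top 120 (array([0.5727, 0.1766]), np.float64(35.43309219303319), np.float64(0.03698241633579127))
top 125 (array([0.5726, 0.1767]), np.float64(36.26565688282193), np.float64(0.04731324441517098))
side 75 (array([0.5703, 0.1762]), np.float64(35.252290950821944), np.float64(0.7338897753774396))
side 85 (array([0.5681, 0.1706]), np.float64(34.54351549727573), np.float64(0.391143210111185))
side 95 (array([0.5647, 0.1657]), np.float64(33.39419362776375), np.float64(0.27672189733593244))
```

View pics/nutfit.png

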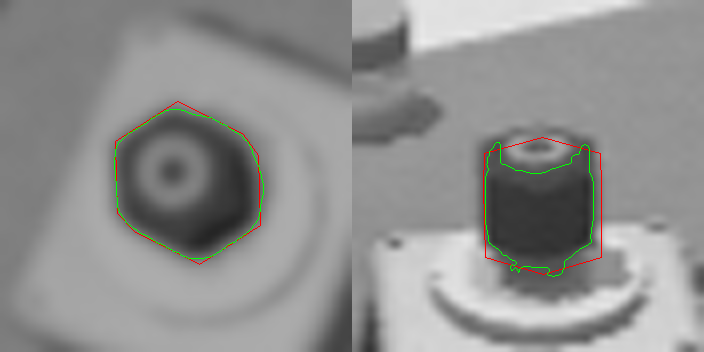

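```bash
cat > plan.py <<'E'
import numpy as np,sys
from rig import manip
from scipy.spatial.transform import Rotation as R
def plan(pos,yaw=None,rows=None,step=.040):
    s=manip.get_state();p=s["position"];q=s["ee_rot"]
    Rm=R.from_quat([q[1],q[2],q[3],q[0]]).as_matrix()
    y0=np.degrees(np.arctan2(Rm[1,0],Rm[0,0]))
    dy=0 if yaw is None else yaw-y0
    d=np.array(pos)-p
    n=rows or max(int(np.ceil(np.linalg.norm(d)/step)),int(np.ceil(abs(dy)/4.4)),1)
    print("clock",s["clock"].__round__(2),"pos",p.round(4),"yaw",y0.round(2),"tilt",np.degrees(np.arccos(-Rm[2,2])).round(2),"w",round(s["width"],4),"F",s["contact_force"].round(1),"M",s["moment"].round(2),"j",s["qpos"].round(2),"rows",n)
    a=np.radians(dy/n);
    for i in range(n):
        ps=np.radians(y0+dy*i/n);w=d/n
        v=np.array([w[0]*np.cos(ps)+w[1]*np.sin(ps),w[0]*np.sin(ps)-w[1]*np.cos(ps),-w[2]])/.4
        print(v.round(4).tolist(),round(-a/.08,3))
if __name__=="__main__":
    a=[float(x) for x in sys.argv[1:]]
    plan(a[:3],a[3] if len(a)>3 and a[3]<900 else None,int(a[4]) if len(a)>4 else None)
E
python3 -c "
from rig import manip;print(manip.tip_reach)"; python3 plan.py .458 -.278 .2 -9.5
```

```text
0.019
clock 0.1 pos [0.1963 0.54   0.2495] yaw 70.01 tilt 0.09 w 0.0854 F [-0.4 -0.8  0.1] M [-0.    0.03  0.03] j [ 1.1   0.28  1.51  0.    1.36 -0.12] rows 22
[-0.0772, 0.0597, 0.0056] 0.789
[-0.0733, 0.0645, 0.0056] 0.789
[-0.0691, 0.069, 0.0056] 0.789
[-0.0646, 0.0732, 0.0056] 0.789
[-0.0598, 0.0771, 0.0056] 0.789
[-0.0549, 0.0807, 0.0056] 0.789
[-0.0497, 0.084, 0.0056] 0.789
[-0.0443, 0.087, 0.0056] 0.789
[-0.0387, 0.0896, 0.0056] 0.789
[-0.033, 0.0919, 0.0056] 0.789
[-0.0271, 0.0937, 0.0056] 0.789
[-0.0211, 0.0953, 0.0056] 0.789
[-0.0151, 0.0964, 0.0056] 0.789
[-0.009, 0.0972, 0.0056] 0.789
[-0.0028, 0.0975, 0.0056] 0.789
[0.0033, 0.0975, 0.0056] 0.789
[0.0094, 0.0971, 0.0056] 0.789
[0.0156, 0.0963, 0.0056] 0.789
[0.0216, 0.0952, 0.0056] 0.789
[0.0276, 0.0936, 0.0056] 0.789
[0.0334, 0.0917, 0.0056] 0.789
[0.0391, 0.0894, 0.0056] 0.789
```

In the side picture the things that could be taken for it are: steel cone point (306,280), pin (295,258), ball (286,238), blue look-alike (272,318) and yellow look-alike (311,335). I choose (306,280): the crop shows a pale cone on a steel hub, in the rack. In the top view that is (357,195), the end hole near x 0.458, y -0.278. The collet is near (0.571, 0.177), with the nut's flats facing 35° (mod 60).

>>> send_rows --delta_pos '[[-0.077, 0.06, 0.006], [-0.073, 0.0645, 0.006], [-0.069, 0.069, 0.006], [-0.065, 0.073, 0.006], [-0.06, 0.077, 0.006]]' --angular '[[0, 0, 0.79], [0, 0, 0.79], [0, 0, 0.79], [0, 0, 0.79], [0, 0, 0.79]]' --hand 85

```text
clock: 0.52
position: [0.2558, 0.3526, 0.2377]
ee_rot: [0.0, 0.9, 0.437, -0.0]
contact_force: [1.1, -0.4, 0.4]
width: 0.0847
```

>>> send_rows --delta_pos '[[-0.055, 0.081, 0.006], [-0.05, 0.084, 0.006], [-0.044, 0.087, 0.006], [-0.039, 0.09, 0.006], [-0.033, 0.092, 0.006]]' --angular '[[0, 0, 0.79], [0, 0, 0.79], [0, 0, 0.79], [0, 0, 0.79], [0, 0, 0.79]]'

```text
clock: 0.93
position: [0.3151, 0.1664, 0.2261]
ee_rot: [-0.0, 0.957, 0.29, 0.0]
contact_force: [0.4, 0.4, -0.3]
width: 0.085
```

>>> send_rows --delta_pos '[[-0.027, 0.094, 0.006], [-0.021, 0.095, 0.006], [-0.015, 0.096, 0.006], [-0.009, 0.097, 0.006], [-0.003, 0.0975, 0.006]]' --angular '[[0, 0, 0.79], [0, 0, 0.79], [0, 0, 0.79], [0, 0, 0.79], [0, 0, 0.79]]'

```text
clock: 1.35
position: [0.3744, -0.0194, 0.2142]
ee_rot: [-0.0, 0.991, 0.135, 0.0]
contact_force: [0.6, 0.2, 0.6]
width: 0.0851
```

```bash
python3 plan.py .458 -.278 .18 -9.5
```

```text
clock 1.35 pos [ 0.3744 -0.0194  0.2142] yaw 15.49 tilt 0.03 w 0.0851 F [0.6 0.2 0.6] M [ 0.02  0.01 -0.03] j [-0.24 -0.01  1.94  0.    1.21 -0.51] rows 7
[0.0041, 0.097, 0.0122] 0.779
[0.0101, 0.0965, 0.0122] 0.779
[0.0161, 0.0957, 0.0122] 0.779
[0.0221, 0.0945, 0.0122] 0.779
[0.0279, 0.093, 0.0122] 0.779
[0.0336, 0.091, 0.0122] 0.779
[0.0392, 0.0888, 0.0122] 0.779
```

>>> send_rows --delta_pos '[[0.004, 0.097, 0.012], [0.01, 0.0965, 0.012], [0.016, 0.0955, 0.012], [0.022, 0.0945, 0.012], [0.028, 0.093, 0.012]]' --angular '[[0, 0, 0.78], [0, 0, 0.78], [0, 0, 0.78], [0, 0, 0.78], [0, 0, 0.78]]'

```text
clock: 1.77
position: [0.4346, -0.2039, 0.1897]
ee_rot: [-0.0, 1.0, -0.021, -0.0]
contact_force: [-0.1, 0.4, -0.3]
width: 0.0845
```

>>> send_rows --delta_pos '[[0.0335, 0.091, 0.012], [0.039, 0.089, 0.012], [0, 0, 0]]' --angular '[[0, 0, 0.78], [0, 0, 0.78], [0, 0, 0]]'

```text
clock: 2.02
position: [0.461, -0.283, 0.1792]
ee_rot: [0.002, 0.996, -0.084, 0.001]
contact_force: [0.6, 0.3, 0.7]
width: 0.0849
```

```bash
python3 plan.py .458 -.278 .068 -9.5; python3 - <<'E'
from h import *
t=manip.get_image("top");s=manip.get_image("side")
cv2.imwrite("pics/top1.png",t);cv2.imwrite("pics/side1.png",s)
A=cv2.resize(t[150:250,290:410],None,fx=3.3,fy=3.3);B=cv2.resize(s[180:330,230:360],None,fx=3,fy=3)
h=min(A.shape[0],B.shape[0]);cv2.imwrite("pics/c1.png",np.hstack([A[:h],B[:h]]))
E
```

```text
clock 2.02 pos [ 0.461  -0.283   0.1792] yaw -9.65 tilt 0.28 w 0.0849 F [0.6 0.3 0.7] M [ 0.05 -0.   -0.02] j [-0.68  0.27  1.69 -0.    1.17 -0.51] rows 3
[-0.0032, -0.0037, 0.0927] -0.011
[-0.0032, -0.0037, 0.0927] -0.011
[-0.0032, -0.0037, 0.0927] -0.011
```

View pics/side1.png

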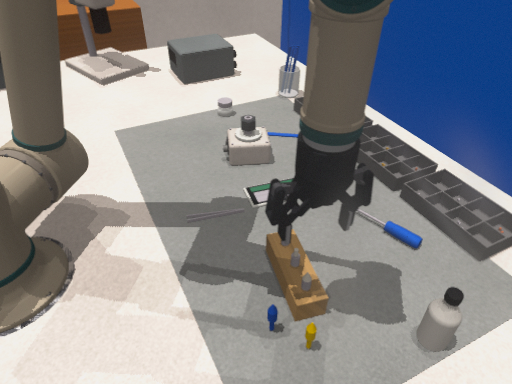

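View pics/top1.png

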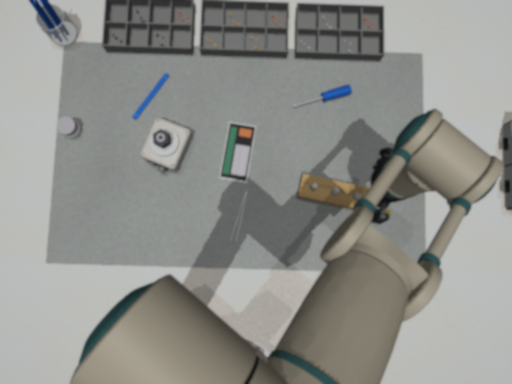

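>>> send_rows --delta_pos '[[0, 0, 0], [0, 0, 0.08], [0, 0, 0.08], [0, 0, 0]]' --angular '[[0, 0, 0], [0, 0, 0], [0, 0, 0], [0, 0, 0]]'

```text
clock: 2.45
position: [0.4549, -0.2715, 0.1123]
ee_rot: [-0.003, 0.997, -0.08, -0.005]
contact_force: [-1.7, 1.3, 0.4]
width: 0.0852
```

```bash
python3 plan.py .458 -.278 .068 -9.5; python3 - <<'E'
from h import *
s=manip.get_image("side")
cv2.imwrite("pics/side2.png",s)
p=manip.get_state()["position"]
c=proj("side",[[p[0],p[1],p[2]-.019],p,[p[0],p[1],.056]]);print(c)
cv2.imwrite("pics/s2.png",cv2.resize(s[190:330,230:400],None,fx=4,fy=4,interpolation=cv2.INTER_CUBIC))
E
```

```text
clock 2.45 pos [ 0.4549 -0.2715  0.1123] yaw -9.23 tilt 0.66 w 0.0852 F [-1.7  1.3  0.4] M [ 0.05  0.06 -0.06] j [-0.67  0.33  1.8   0.    1.02 -0.51] rows 2
[0.0051, 0.0073, 0.0554] 0.03
[0.0052, 0.0073, 0.0554] 0.03
[[305.88839669 264.70606971]
 [306.98281256 256.7306986 ]
 [303.73360348 280.42159364]]
```

View pics/s2.png

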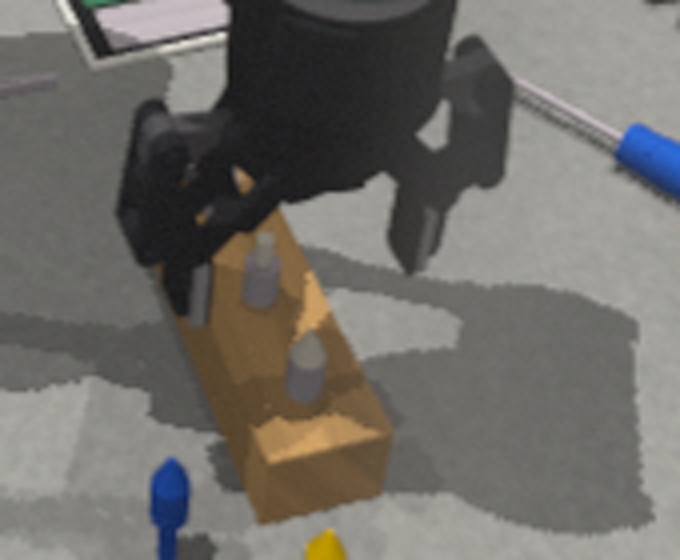

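>>> send_rows --delta_pos '[[0, 0, 0], [0, 0, 0], [0, 0, 0]]' --angular '[[0, 0, 0], [0, 0, 0], [0, 0, 0]]'

```text
clock: 2.75
position: [0.4599, -0.2763, 0.1187]
ee_rot: [0.001, 0.997, -0.081, 0.002]
contact_force: [-0.2, -0.3, 0.7]
width: 0.085
```

>>> send_rows --delta_pos '[[0, 0, 0]]' --angular '[[0, 0, 0]]'

```text
clock: 2.83
position: [0.4596, -0.2763, 0.1184]
ee_rot: [0.001, 0.997, -0.081, 0.001]
contact_force: [-0.3, 0.7, 0.2]
width: 0.0854
```

```bash
python3 plan.py .458 -.278 .068 -9.5; python3 - <<'E'
from h import *
s=manip.get_image("side")
cv2.imwrite("pics/side3.png",s)
p=manip.get_state()["position"]
c=proj("side",[[p[0],p[1],p[2]-.019],p,[p[0],p[1],.056],[p[0],p[1],.082]]);print(c)
crop("s",s,(306,255),120,110,6,"s3.png")
E
```

```text
clock 2.83 pos [ 0.4596 -0.2763  0.1184] yaw -9.31 tilt 0.18 w 0.0854 F [-0.3  0.7  0.2] M [ 0.01 -0.04 -0.05] j [-0.67  0.33  1.79  0.    1.02 -0.51] rows 2
[-0.0016, 0.0024, 0.0629] 0.021
[-0.0016, 0.0024, 0.0629] 0.021
[[308.92267554 264.21593895]
 [310.08304115 256.18591714]
 [306.45548032 281.30450521]
 [307.92090062 271.15209179]]
s3.png 246 200 6
```

View pics/s3.png

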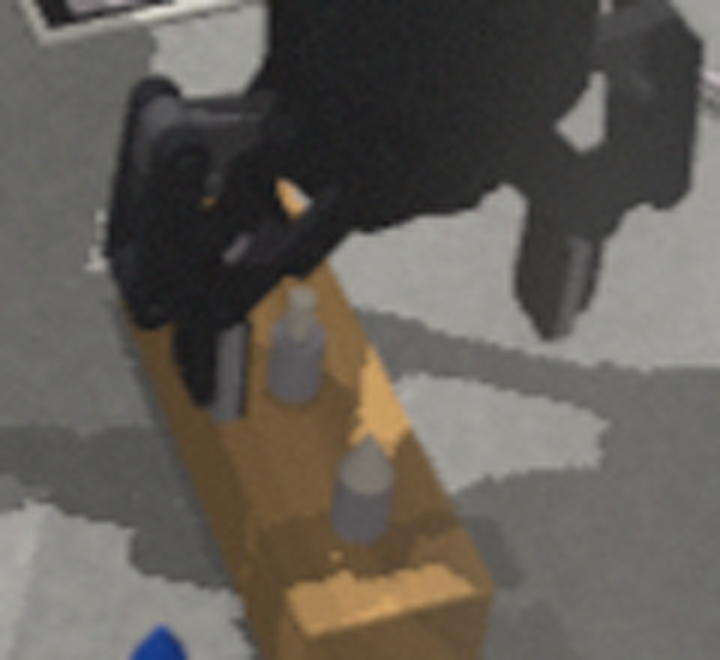

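>>> send_rows --delta_pos '[[-0.0015, 0.002, 0.02], [-0.001, 0.002, 0.045], [0, 0.0015, 0.04], [0, 0, 0.018], [0, 0, 0.004]]' --angular '[[0, 0, 0], [0, 0, 0], [0, 0, 0], [0, 0, 0], [0, 0, 0]]'

```text
clock: 3.3
position: [0.4563, -0.2772, 0.0642]
ee_rot: [-0.001, 0.997, -0.081, -0.001]
contact_force: [0.4, -0.7, -0.0]
width: 0.0852
```

>>> send_rows --delta_pos '[[0, 0, 0], [0, 0, 0], [0, 0, 0]]' --angular '[[0, 0, 0], [0, 0, 0], [0, 0, 0]]'

```text
clock: 3.55
position: [0.458, -0.2783, 0.0666]
ee_rot: [0.0, 0.997, -0.081, 0.001]
contact_force: [0.3, -0.2, -0.3]
width: 0.0853
```

```bash
python3 plan.py .458 -.2785 .067 -9.5; python3 - <<'E'
from h import *
s=manip.get_image("side")
cv2.imwrite("pics/side4.png",s)
crop("s",s,(306,265),120,110,6,"s4.png")
E
```

```text
clock 3.55 pos [ 0.458  -0.2783  0.0666] yaw -9.33 tilt 0.1 w 0.0853 F [ 0.3 -0.2 -0.3] M [ 0.05  0.07 -0.04] j [-0.68  0.39  1.85  0.    0.9  -0.51] rows 1
[0.0001, 0.0004, -0.0009] 0.038
s4.png 246 210 6
```

View pics/s4.png

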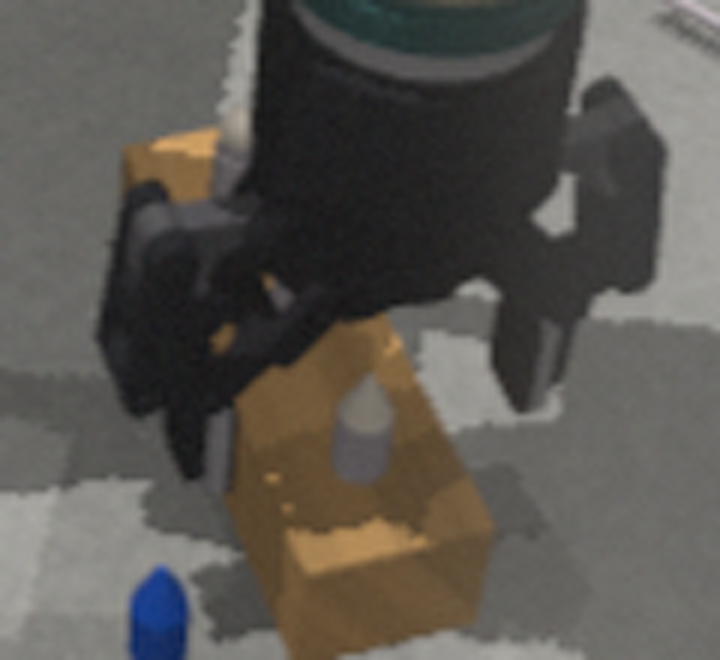

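>>> send_rows --delta_pos '[[0, 0, -0.001], [0, 0, 0], [0, 0, 0], [0, 0, 0], [0, 0, 0]]' --angular '[[0, 0, 0], [0, 0, 0], [0, 0, 0], [0, 0, 0], [0, 0, 0]]' --hand 8 --squeeze 40

```text
clock: 4.02
position: [0.4574, -0.2779, 0.0664]
ee_rot: [-0.0, 0.997, -0.081, 0.0]
contact_force: [-0.0, -0.4, 0.0]
width: 0.0249
```

>>> send_rows --delta_pos '[[0, 0, 0], [0, 0, 0], [0, 0, 0], [0, 0, 0]]' --angular '[[0, 0, 0], [0, 0, 0], [0, 0, 0], [0, 0, 0]]'

```text
clock: 4.35
position: [0.4577, -0.278, 0.0665]
ee_rot: [0.0, 0.997, -0.081, 0.0]
contact_force: [0.8, 0.2, 2.3]
width: 0.0146
```

```bash
python3 plan.py .458 -.2785 .15 -9.5; python3 - <<'E'
from h import *
s=manip.get_image("side")
cv2.imwrite("pics/side5.png",s)
crop("s",s,(306,265),120,110,6,"s5.png")
E
```

```text
clock 4.35 pos [ 0.4577 -0.278   0.0665] yaw -9.33 tilt 0.04 w 0.0146 F [0.8 0.2 2.3] M [ 0.02 -0.17  0.  ] j [-0.68  0.39  1.85  0.    0.9  -0.51] rows 3
[0.0003, 0.0004, -0.0696] 0.012
[0.0003, 0.0004, -0.0696] 0.012
[0.0003, 0.0004, -0.0696] 0.012
s5.png 246 210 6
```

View pics/s5.png

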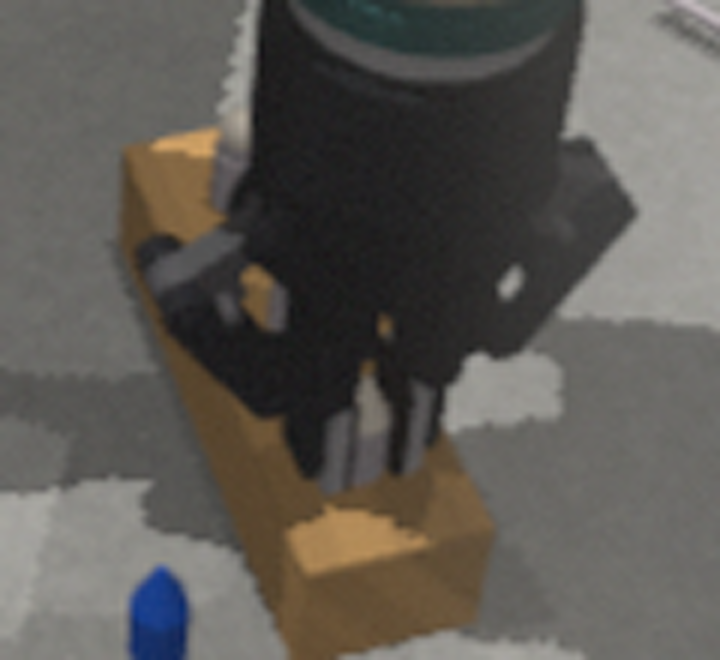

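>>> send_rows --delta_pos '[[0, 0, -0.01], [0, 0, -0.025], [0, 0, -0.05], [0, 0, -0.06], [0, 0, -0.04]]' --angular '[[0, 0, 0], [0, 0, 0], [0, 0, 0], [0, 0, 0], [0, 0, 0]]' --squeeze 60

```text
clock: 4.82
position: [0.4572, -0.278, 0.1424]
ee_rot: [0.0, 0.997, -0.081, -0.0]
contact_force: [0.5, -1.1, -2.1]
width: 0.0136
```

>>> send_rows --delta_pos '[[0, 0, -0.03], [0, 0, -0.01], [0, 0, 0], [0, 0, 0], [0, 0, 0]]' --angular '[[0, 0, 0], [0, 0, 0], [0, 0, 0], [0, 0, 0], [0, 0, 0]]'

```text
clock: 5.23
position: [0.4566, -0.2773, 0.1554]
ee_rot: [-0.001, 0.997, -0.081, -0.001]
contact_force: [0.6, -0.8, -0.6]
width: 0.0136
```

```bash
python3 plan.py .571 .1775 .2 0; python3 - <<'E'
from h import *
s=manip.get_image("side")
cv2.imwrite("pics/side6.png",s)
crop("s",s,(312,240),120,110,6,"s6.png")
E
```

```text
clock 5.23 pos [ 0.4566 -0.2773  0.1554] yaw -9.33 tilt 0.13 w 0.0136 F [ 0.6 -0.8 -0.6] M [0.03 0.02 0.01] j [-0.68  0.29  1.74 -0.    1.12 -0.51] rows 12
[0.0082, -0.0974, -0.0093] -0.17
[0.0095, -0.0972, -0.0093] -0.17
[0.0108, -0.0971, -0.0093] -0.17
[0.0121, -0.097, -0.0093] -0.17
[0.0134, -0.0968, -0.0093] -0.17
[0.0147, -0.0966, -0.0093] -0.17
[0.0161, -0.0964, -0.0093] -0.17
[0.0174, -0.0962, -0.0093] -0.17
[0.0187, -0.0959, -0.0093] -0.17
[0.02, -0.0956, -0.0093] -0.17
[0.0213, -0.0954, -0.0093] -0.17
[0.0225, -0.0951, -0.0093] -0.17
s6.png 252 185 6
```

View pics/s6.png

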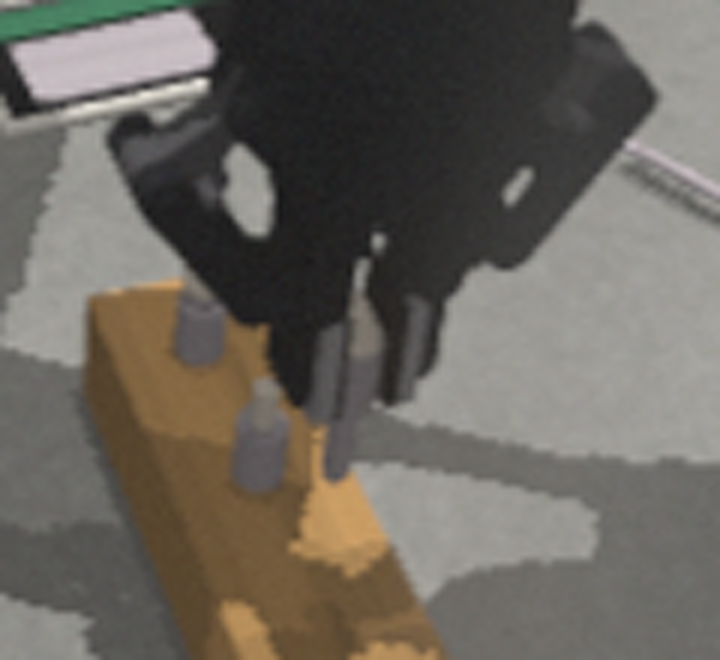

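```bash
python3 plan.py .571 .1775 .19 -25 14
```

```text
clock 5.28 pos [ 0.4566 -0.2773  0.1552] yaw -9.33 tilt 0.15 w 0.0135 F [-0.  -0.2 -0.9] M [ 0.02  0.   -0.03] j [-0.68  0.29  1.74 -0.    1.12 -0.51] rows 14
[0.007, -0.0835, -0.0062] 0.244
[0.0054, -0.0836, -0.0062] 0.244
[0.0037, -0.0837, -0.0062] 0.244
[0.0021, -0.0837, -0.0062] 0.244
[0.0005, -0.0837, -0.0062] 0.244
[-0.0012, -0.0837, -0.0062] 0.244
[-0.0028, -0.0837, -0.0062] 0.244
[-0.0045, -0.0836, -0.0062] 0.244
[-0.0061, -0.0835, -0.0062] 0.244
[-0.0077, -0.0834, -0.0062] 0.244
[-0.0093, -0.0832, -0.0062] 0.244
[-0.011, -0.083, -0.0062] 0.244
[-0.0126, -0.0828, -0.0062] 0.244
[-0.0142, -0.0825, -0.0062] 0.244
```

>>> send_rows --delta_pos '[[0.002, -0.03, -0.02], [0.004, -0.06, -0.03], [0.005, -0.09, -0.02], [0.004, -0.1, -0.015], [0.002, -0.1, 0]]' --angular '[[0, 0, 0.2], [0, 0, 0.25], [0, 0, 0.25], [0, 0, 0.25], [0, 0, 0.25]]'

```text
clock: 5.7
position: [0.496, -0.1297, 0.1907]
ee_rot: [0.0, 0.991, -0.13, 0.0]
contact_force: [1.6, 0.0, -1.1]
width: 0.0137
```

>>> send_rows --delta_pos '[[0, -0.1, 0], [-0.001, -0.1, 0], [-0.003, -0.1, 0], [-0.005, -0.1, 0], [-0.008, -0.1, 0]]' --angular '[[0, 0, 0.25], [0, 0, 0.25], [0, 0, 0.25], [0, 0, 0.25], [0, 0, 0.25]]'

```text
clock: 6.12
position: [0.5476, 0.0646, 0.1894]
ee_rot: [0.0, 0.984, -0.179, -0.001]
contact_force: [-0.3, -0.5, -1.1]
width: 0.0137
```

>>> send_rows --delta_pos '[[-0.011, -0.09, 0], [-0.012, -0.08, 0], [-0.01, -0.06, 0], [-0.005, -0.035, 0], [0, -0.015, 0]]' --angular '[[0, 0, 0.25], [0, 0, 0.25], [0, 0, 0.25], [0, 0, 0.2], [0, 0, 0]]'

```text
clock: 6.53
position: [0.5756, 0.1745, 0.189]
ee_rot: [-0.0, 0.977, -0.215, -0.001]
contact_force: [-0.2, 0.5, -0.6]
width: 0.0133
```

>>> send_rows --delta_pos '[[0, 0, 0], [0, 0, 0], [0, 0, 0], [0, 0, 0], [0, 0, 0]]' --angular '[[0, 0, 0], [0, 0, 0], [0, 0, 0], [0, 0, 0], [0, 0, 0]]'

```text
clock: 6.95
position: [0.5757, 0.171, 0.1904]
ee_rot: [0.0, 0.976, -0.216, 0.0]
contact_force: [-0.3, -0.4, -0.4]
width: 0.0134
```

```bash
python3 plan.py .571 .1775 .19 -25; python3 - <<'E'
from h import *
s=manip.get_image("side");t=manip.get_image("top")
cv2.imwrite("pics/side7.png",s);cv2.imwrite("pics/top7.png",t)
crop("s",s,(248,110),90,90,7,"s7.png")
crop("s",t,(167,143),110,90,6,"t7.png")
E
```

```text
clock 6.95 pos [0.5757 0.171  0.1904] yaw -24.99 tilt 0.01 w 0.0134 F [-0.3 -0.4 -0.4] M [ 0.02 -0.02  0.  ] j [ 0.17  0.35  1.54 -0.    1.25  0.61] rows 1
[-0.0176, -0.0097, 0.0011] 0.002
s7.png 203 65 7
t7.png 112 98 6
```

View pics/s7.png

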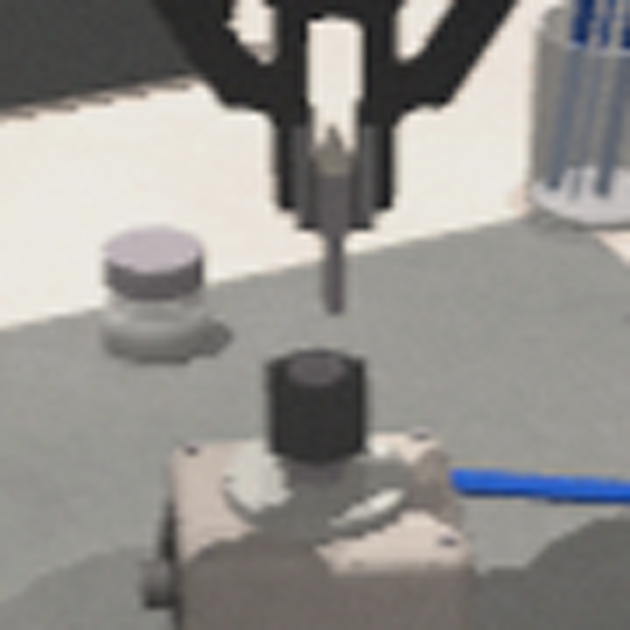

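View pics/t7.png

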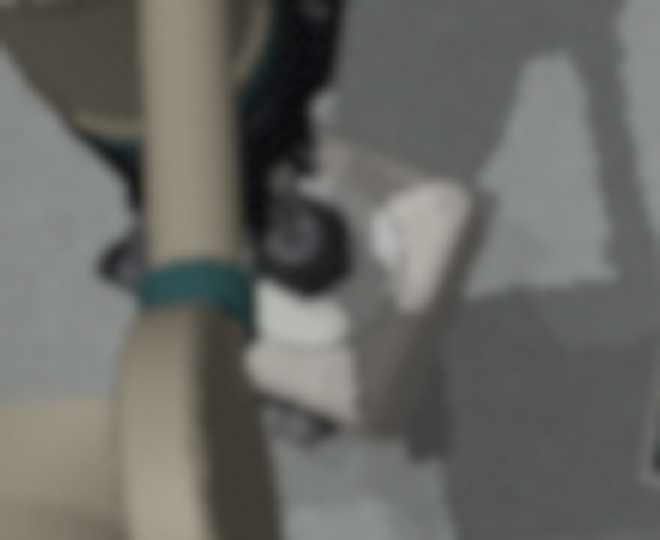

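```bash
python3 - <<'E'
from h import *
s=cv2.imread("pics/side7.png");s0=cv2.imread("pics/side0.png")
A=cv2.resize(s[75:130,230:270],None,fx=10,fy=10,interpolation=cv2.INTER_CUBIC)
B=cv2.resize(s0[75:130,230:270],None,fx=10,fy=10,interpolation=cv2.INTER_CUBIC)
cv2.imwrite("pics/ab.png",np.hstack([A,B]))
# column profiles
g=cv2.cvtColor(s,cv2.COLOR_BGR2GRAY);print(g[92:114,243:258])
p=np.array([.5757,.171,.1904])
for dz in(.0155,-.0215,-.0535): print(proj("side",[p+[0,0,dz]]))
print(proj("side",[[.571,.1775,.114]]),proj("top",[[.571,.1775,.114]]))
E
```

```text
[[ 47  50  76  81  68  78  87  88  88  86  68  76  88  71  46]
 [ 45  51  77  79  69  78  87  88  91  87  68  77  86  68  47]
 [ 62  50  76  79  67  79  88  90  91  86  66  77  88  69  46]
 [175 152 111  83  68  77  88  87  90  86  69  74  89 120 162]
 [225 208 143  79  68  76  89  90  88  87  69  74  87 160 214]
 [229 212 144  79  66  78  87  89  88  88  68  69  81 162 218]
 [229 226 223 222 200 149 101  90  91 132 198 221 222 224 228]
 [230 229 229 227 227 204 140  87  90 189 228 230 229 230 229]
 [229 227 227 227 226 211 145  92  89 194 229 224 209 199 181]
 [228 229 229 228 228 214 145  91  92 149 172 165 161 159 155]
 [229 229 214 199 190 161 116  90  89 131 155 155 154 154 154]
 [182 168 161 158 156 142 110  91  89 130 153 152 154 155 154]
 [157 154 154 151 152 141 109  91  91 132 155 153 153 152 152]
 [154 153 154 155 155 142 110  92  89 132 153 155 152 153 153]
 [156 155 155 155 154 140 108  90  90 134 156 153 153 152 154]
 [158 158 156 153 154 143 110  91  92 134 156 157 153 154 152]
 [156 158 155 158 159 156 122  91  89 136 160 157 155 156 154]
 [157 157 156 157 157 158 135  99 103 140 155 156 156 156 155]
 [159 159 155 155 152 153 150 147 147 153 156 156 155 156 153]
 [157 156 156 154 157 156 158 157 155 156 156 158 154 154 155]
 [157 156 156 153 155 156 157 157 155 154 156 156 155 154 156]
 [153 155 156 154 155 156 155 156 155 155 153 156 155 152 154]]
[[251.12567918  81.97648143]]
[[251.09916756  96.82998855]]
[[251.07706151 109.07766597]]
[[248.1996596  116.76717134]] [[160.26414823 137.48443321]]
```

View pics/ab.png

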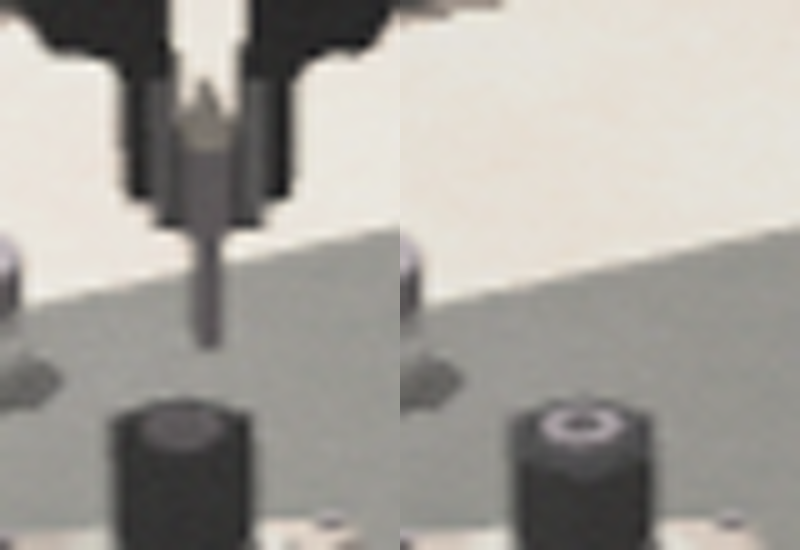

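```bash
python3 - <<'E'
from h import *
print(at_z("side",(247.7+.87,117.0+.08),.114), at_z("side",(247.7,117.0),.114))
for d in ([1,0],[0,1]): print(at_z("side",(248.57+d[0],117.08+d[1]),.114)-at_z("side",(248.57,117.08),.114))
E
```

```text
[0.5711313  0.17566546 0.114     ] [0.5693671  0.17695349 0.114     ]
[ 2.23186593e-03 -1.05670575e-03  5.55111512e-17]
[-2.21363084e-03 -4.58718255e-03  5.55111512e-17]
```

>>> send_rows --delta_pos '[[-0.005, -0.003, 0.01], [-0.006, -0.003, 0.02], [-0.0045, -0.002, 0.0125], [0, 0, 0.004], [0, 0, 0]]' --angular '[[0, 0, 0], [0, 0, 0], [0, 0, 0], [0, 0, 0], [0, 0, 0]]'

```text
clock: 7.47
position: [0.5708, 0.1777, 0.1706]
ee_rot: [0.0, 0.977, -0.215, -0.001]
contact_force: [-0.3, -0.7, -1.0]
width: 0.014
```

>>> send_rows --delta_pos '[[0, 0, 0], [0, 0, 0], [0, 0, 0]]' --angular '[[0, 0, 0], [0, 0, 0], [0, 0, 0]]'

```text
clock: 7.72
position: [0.5719, 0.1777, 0.172]
ee_rot: [-0.0, 0.976, -0.216, 0.0]
contact_force: [0.1, -0.1, -0.5]
width: 0.0136
```

```bash
python3 plan.py .5715 .1766 .1715 -25; python3 - <<'E'
from h import *
s=manip.get_image("side");t=manip.get_image("top")
cv2.imwrite("pics/side8.png",s);cv2.imwrite("pics/top8.png",t)
A=cv2.resize(s[75:130,230:270],None,fx=10,fy=10,interpolation=cv2.INTER_CUBIC)
B=cv2.resize(t[110:165,140:180],None,fx=10,fy=10,interpolation=cv2.INTER_CUBIC)
cv2.imwrite("pics/ab8.png",np.hstack([A,B]))
E
```

```text
clock 7.72 pos [0.5719 0.1777 0.172 ] yaw -24.91 tilt 0.04 w 0.0136 F [ 0.1 -0.1 -0.5] M [ 0.01 -0.01  0.03] j [0.19 0.36 1.58 0.   1.2  0.62] rows 1
[0.0003, 0.0028, 0.0012] 0.02
```

View pics/ab8.png

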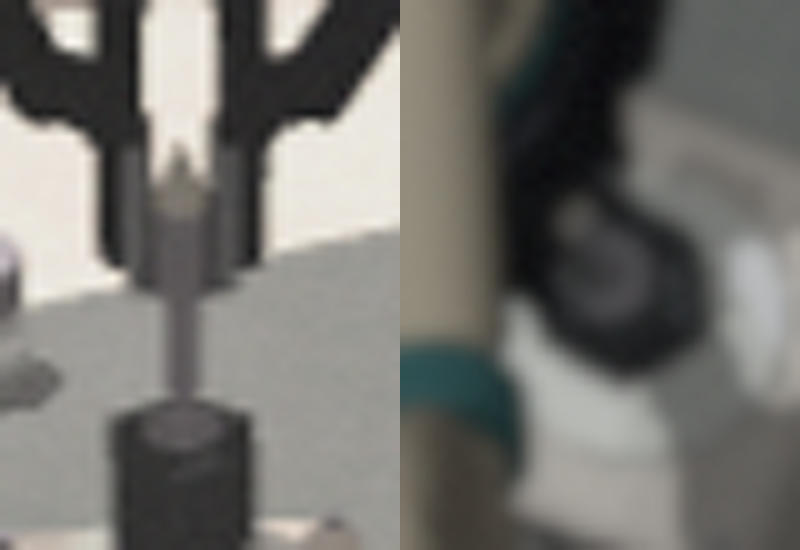

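```bash
python3 - <<'E'
from h import *
s=cv2.imread("pics/side8.png");t=cv2.imread("pics/top8.png")
g=cv2.cvtColor(s,cv2.COLOR_BGR2GRAY);print(g[108:122,240:257])
p=np.array([.5719,.1777,.172])
print(proj("side",[p-[0,0,.0535]]),proj("top",[p+[0,0,.0155],p+[0,0,.0005]]))
t2=cv2.convertScaleAbs(t[120:150,145:172],alpha=2.2,beta=-20)
cv2.imwrite("pics/t8b.png",cv2.resize(t2,None,fx=20,fy=20,interpolation=cv2.INTER_CUBIC))
E
```

```text
[[155 156 158 159 156 156 128  97  91 108 141 156 157 158 157 157 158]
 [157 156 159 157 157 157 127  96  92 107 142 156 157 158 157 156 154]
 [159 157 159 158 157 157 128  96  90 108 142 155 156 156 157 157 154]
 [156 158 159 158 157 156 127  96  91 108 142 157 155 156 157 155 154]
 [157 160 160 159 157 156 127  95  90 106 141 158 156 156 159 157 155]
 [160 159 157 154 158 156 129  94  91 106 141 155 153 155 155 156 154]
 [158 158 159 156 158 156 134 104  90 117 147 155 151 153 155 154 155]
 [155 156 156 143 121 102  84  83  87  83  87 106 123 146 154 155 154]
 [141 121  95  74  78  83  88  93  93  91  91  80  71  85  93 135 154]
 [128  84  57  53  73  84  86  90  91  88  87  87  67  59  57 124 155]
 [123  76  52  54  72  88  86  88  90  87  89  81  62  51  50 127 156]
 [126  74  53  51  57  72  79  87  92  85  72  61  50  51  51 107 145]
 [126  75  53  53  52  54  58  57  62  60  63  61  54  52  51 103 143]
 [137  88  52  51  51  52  52  51  61  64  68  62  57  55  50 104 144]]
[[248.48774401 115.02056154]] [[153.43262776 128.99724295]
 [154.89672594 130.74863653]]
```

View pics/t8b.png

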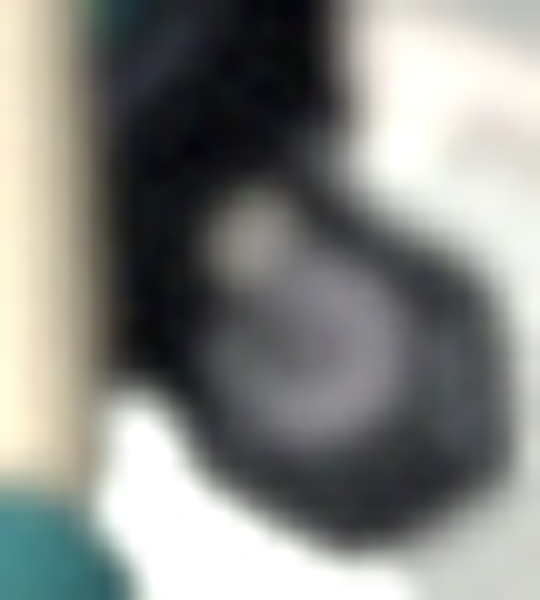

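>>> send_rows --delta_pos '[[0, 0.003, 0], [0, 0, 0.005], [0, 0, 0.005], [0, 0, 0.005], [0, 0, 0.003]]' --angular '[[0, 0, 0], [0, 0, 0], [0, 0, 0], [0, 0, 0], [0, 0, 0]]'

```text
clock: 8.23
position: [0.5709, 0.1765, 0.1641]
ee_rot: [0.0, 0.976, -0.216, -0.0]
contact_force: [0.1, 0.8, -0.2]
width: 0.0137
```

>>> send_rows --delta_pos '[[0, 0, 0], [0, 0, 0]]' --angular '[[0, 0, 0], [0, 0, 0]]'

```text
clock: 8.4
position: [0.571, 0.1766, 0.1643]
ee_rot: [-0.0, 0.976, -0.216, -0.0]
contact_force: [-0.2, -0.8, 0.3]
width: 0.0139
```

```bash
python3 plan.py .5715 .1766 .1615 -25
```

```text
clock 8.4 pos [0.571  0.1766 0.1643] yaw -24.91 tilt 0.02 w 0.0139 F [-0.2 -0.8  0.3] M [ 0.01 -0.05  0.01] j [0.18 0.37 1.59 0.   1.18 0.62] rows 1
[0.0011, -0.0006, 0.0071] 0.019
```

>>> send_rows --delta_pos '[[0, 0, 0.005], [0, 0, 0.005], [0, 0, 0.005], [0, 0, 0], [0, 0, 0]]' --angular '[[0, 0, 0], [0, 0, 0], [0, 0, 0], [0, 0, 0], [0, 0, 0]]'

```text
clock: 8.82
position: [0.5711, 0.1767, 0.1583]
ee_rot: [-0.0, 0.976, -0.216, -0.0]
contact_force: [1.7, 1.1, -1.0]
width: 0.0136
```

```bash
python3 plan.py .571 .1766 .1365 -25; python3 - <<'E'
from h import *
s=manip.get_image("side")
cv2.imwrite("pics/side9.png",s)
A=cv2.resize(s[75:130,230:270],None,fx=10,fy=10,interpolation=cv2.INTER_CUBIC)
cv2.imwrite("pics/s9.png",A)
E
```

```text
clock 8.82 pos [0.5711 0.1767 0.1583] yaw -24.91 tilt 0.02 w 0.0136 F [ 1.7  1.1 -1. ] M [ 0.17 -0.11  0.03] j [0.18 0.37 1.6  0.   1.17 0.62] rows 1
[-0.0001, 0.0004, 0.0544] 0.019
```

View pics/s9.png

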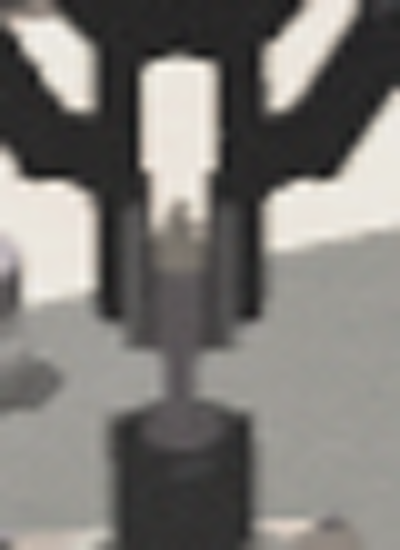

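>>> send_rows --delta_pos '[[0.001, -0.001, 0.005], [0, 0, 0.008], [0, 0, 0.008], [0, 0, 0.005], [0, 0, 0]]' --angular '[[0, 0, 0], [0, 0, 0], [0, 0, 0], [0, 0, 0], [0, 0, 0]]'

```text
clock: 9.28
position: [0.5713, 0.1768, 0.1474]
ee_rot: [0.0, 0.976, -0.216, -0.0]
contact_force: [0.6, 1.2, -0.4]
width: 0.0135
```

```bash
python3 plan.py .571 .1766 .1365 -25
```

```text
clock 9.28 pos [0.5713 0.1768 0.1474] yaw -24.91 tilt 0.05 w 0.0135 F [ 0.6  1.2 -0.4] M [ 0.22 -0.1  -0.02] j [0.18 0.38 1.61 0.   1.15 0.62] rows 1
[-0.0004, 0.0008, 0.0273] 0.019
```

>>> send_rows --delta_pos '[[0, -0.001, 0.008], [0, 0, 0.008], [0, 0, 0.006], [0, 0, 0.003], [0, 0, 0]]' --angular '[[0, 0, 0], [0, 0, 0], [0, 0, 0], [0, 0, 0], [0, 0, 0]]'

```text
clock: 9.7
position: [0.5714, 0.177, 0.1376]
ee_rot: [0.0, 0.976, -0.216, -0.0]
contact_force: [-0.3, -0.9, 0.2]
width: 0.0135
```

```bash
python3 plan.py .571 .1766 .1345 -25
```

```text
clock 9.7 pos [0.5714 0.177  0.1376] yaw -24.91 tilt 0.06 w 0.0135 F [-0.3 -0.9  0.2] M [ 0.03 -0.03 -0.01] j [ 0.18  0.39  1.62 -0.    1.13  0.62] rows 1
[-0.0005, 0.0013, 0.0077] 0.019
```

Smooth so far. I'll now lower it to feel the seat.

>>> send_rows --delta_pos '[[0, 0, 0.002], [0, 0, 0.002], [0, 0, 0.0015], [0, 0, 0], [0, 0, 0]]' --angular '[[0, 0, 0], [0, 0, 0], [0, 0, 0], [0, 0, 0], [0, 0, 0]]'

```text
clock: 10.12
position: [0.5717, 0.1771, 0.1359]
ee_rot: [-0.0, 0.976, -0.216, 0.0]
contact_force: [-0.3, -0.1, -1.3]
width: 0.0139
```

```bash
python3 plan.py .571 .1766 .1345 -25; python3 - <<'E'
from h import *
s=manip.get_image("side")
cv2.imwrite("pics/side10.png",s)
cv2.imwrite("pics/s10.png",cv2.resize(s[75:130,230:270],None,fx=10,fy=10,interpolation=cv2.INTER_CUBIC))
E
```

```text
clock 10.12 pos [0.5717 0.1771 0.1359] yaw -24.91 tilt 0.0 w 0.0139 F [-0.3 -0.1 -1.3] M [-0.02 -0.01  0.01] j [0.18 0.39 1.63 0.   1.12 0.62] rows 1
[-0.0012, 0.0019, 0.0036] 0.019
```

View pics/s10.png

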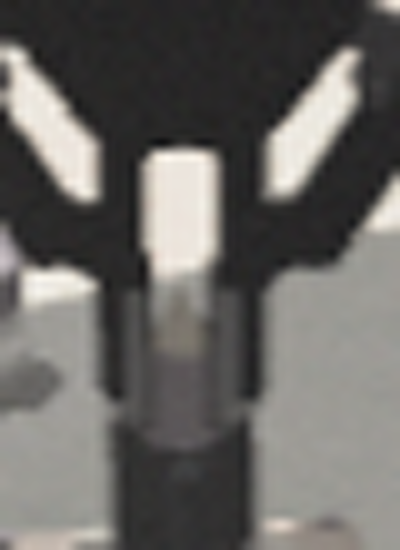

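>>> send_rows --delta_pos '[[0, 0, 0.0015], [0, 0, 0.0015], [0, 0, 0], [0, 0, 0], [0, 0, 0]]' --angular '[[0, 0, 0], [0, 0, 0], [0, 0, 0], [0, 0, 0], [0, 0, 0]]'

```text
clock: 10.58
position: [0.5719, 0.1772, 0.1355]
ee_rot: [-0.0, 0.976, -0.216, 0.0]
contact_force: [-2.2, -0.9, 5.6]
width: 0.0134
```

```bash
python3 plan.py .571 .1766 .1345 -25
```

```text
clock 10.58 pos [0.5719 0.1772 0.1355] yaw -24.91 tilt 0.05 w 0.0134 F [-2.2 -0.9  5.6] M [-0.04  0.25 -0.04] j [0.18 0.39 1.63 0.   1.12 0.62] rows 1
[-0.0015, 0.0022, 0.0025] 0.02
```

>>> send_rows --delta_pos '[[0, 0, -0.002], [0, 0, 0], [0, 0, 0], [0, 0, 0], [0, 0, 0]]' --angular '[[0, 0, 0], [0, 0, 0], [0, 0, 0], [0, 0, 0], [0, 0, 0]]' --hand 65

```text
clock: 11.0
position: [0.5717, 0.1771, 0.1352]
ee_rot: [0.0, 0.976, -0.216, -0.0]
contact_force: [-0.3, 0.6, -0.3]
width: 0.0651
```

```bash
python3 plan.py .5714 .177 .105 -25; python3 - <<'E'
from h import *
s=manip.get_image("side")
cv2.imwrite("pics/side11.png",s)
cv2.imwrite("pics/s11.png",cv2.resize(s[75:130,220:280],None,fx=10,fy=10,interpolation=cv2.INTER_CUBIC))
E
```

```text
clock 11.0 pos [0.5717 0.1771 0.1352] yaw -24.91 tilt 0.02 w 0.0651 F [-0.3  0.6 -0.3] M [ 0.08  0.03 -0.06] j [0.18 0.39 1.63 0.   1.12 0.62] rows 1
[-0.0005, 0.0005, 0.0755] 0.019
```

View pics/s11.png

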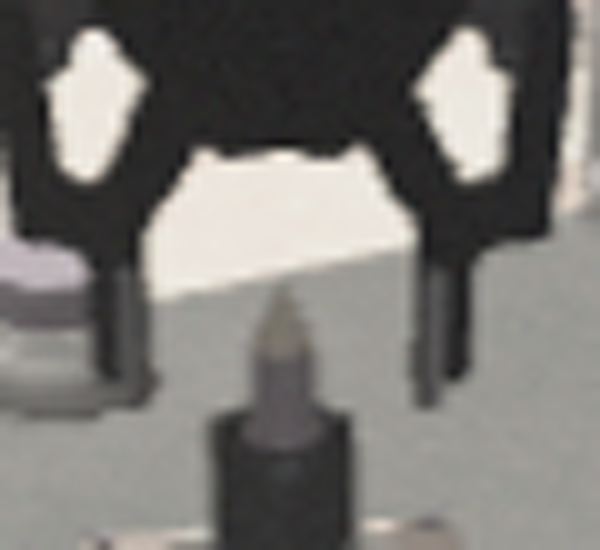

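>>> send_rows --delta_pos '[[0, 0, 0.01], [0, 0, 0.02], [0, 0, 0.022], [0, 0, 0.014], [0, 0, 0.005]]' --angular '[[0, 0, 0], [0, 0, 0], [0, 0, 0], [0, 0, 0], [0, 0, 0]]'

```text
clock: 11.47
position: [0.5706, 0.1769, 0.1052]
ee_rot: [0.001, 0.976, -0.216, -0.001]
contact_force: [-0.2, 0.0, 1.4]
width: 0.065
```

>>> send_rows --delta_pos '[[0, 0, 0], [0, 0, 0]]' --angular '[[0, 0, 0], [0, 0, 0]]'

```text
clock: 11.63
position: [0.5717, 0.1771, 0.1068]
ee_rot: [0.0, 0.976, -0.216, -0.0]
contact_force: [-0.3, 0.2, -0.3]
width: 0.065
```

```bash
python3 plan.py .5714 .177 .105 -25; python3 - <<'E'
from h import *
s=manip.get_image("side")
cv2.imwrite("pics/side12.png",s)
cv2.imwrite("pics/s12.png",cv2.resize(s[75:135,220:280],None,fx=9,fy=9,interpolation=cv2.INTER_CUBIC))
E
```

```text
clock 11.63 pos [0.5717 0.1771 0.1068] yaw -24.91 tilt 0.02 w 0.065 F [-0.3  0.2 -0.3] M [-0.01 -0.05 -0.  ] j [0.18 0.42 1.66 0.   1.06 0.62] rows 1
[-0.0006, 0.0006, 0.0045] 0.019
```

View pics/s12.png

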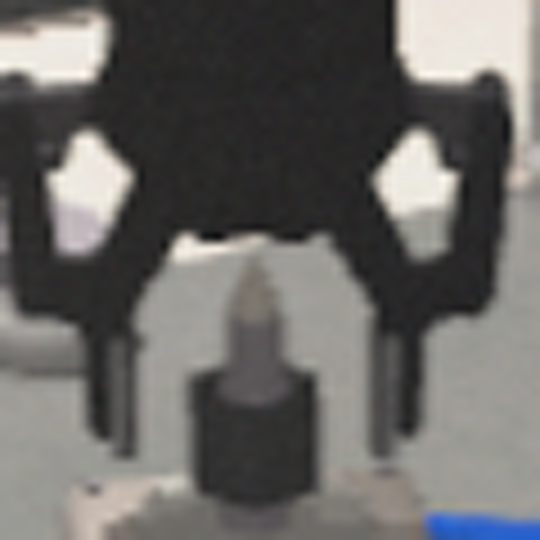

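>>> send_rows --delta_pos '[[0, 0, 0], [0, 0, 0], [0, 0, 0], [0, 0, 0], [0, 0, 0]]' --angular '[[0, 0, 0], [0, 0, 0], [0, 0, 0], [0, 0, 0], [0, 0, 0]]' --hand 28 --squeeze 80

```text
clock: 12.1
position: [0.5719, 0.1772, 0.1079]
ee_rot: [-0.0, 0.976, -0.216, 0.0]
contact_force: [-1.3, -0.1, 4.6]
width: 0.0342
```

>>> send_rows --delta_pos '[[0, 0, 0], [0, 0, 0]]' --angular '[[0, 0, 0], [0, 0, 0]]'

```text
clock: 12.27
position: [0.5719, 0.1772, 0.1079]
ee_rot: [-0.0, 0.976, -0.216, 0.0]
contact_force: [-1.7, 0.9, 5.1]
width: 0.0342
```

```bash
python3 plan.py .5714 .177 .105 -25; python3 - <<'E'
from h import *
s=manip.get_image("side")
cv2.imwrite("pics/side13.png",s)
cv2.imwrite("pics/s13.png",cv2.resize(s[75:135,220:280],None,fx=9,fy=9,interpolation=cv2.INTER_CUBIC))
E
```

```text
clock 12.27 pos [0.5719 0.1772 0.1079] yaw -24.92 tilt 0.05 w 0.0342 F [-1.7  0.9  5.1] M [ 0.02  0.26 -0.09] j [0.18 0.42 1.66 0.   1.06 0.62] rows 1
[-0.0009, 0.0011, 0.0073] 0.017
```

View pics/s13.png

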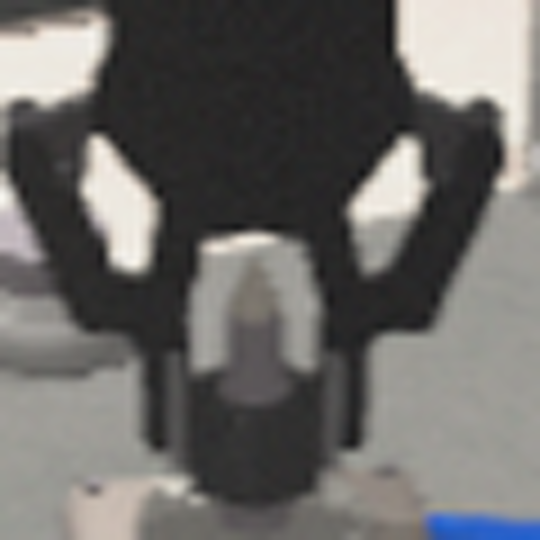

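>>> send_rows --delta_pos '[[0, 0, 0], [0, 0, 0], [0, 0, 0], [0, 0, 0], [0, 0, 0]]' --angular '[[0, 0, 0.5], [0, 0, 0.8], [0, 0, 0.9], [0, 0, 0.9], [0, 0, 0.7]]' --squeeze 100

```text
clock: 12.73
position: [0.5717, 0.1774, 0.108]
ee_rot: [-0.0, 0.932, -0.362, 0.0]
contact_force: [-2.6, 0.4, 7.1]
width: 0.034
```

```bash
python3 plan.py .5719 .1772 .1079 -25 1
```

```text
clock 12.73 pos [0.5717 0.1774 0.108 ] yaw -42.49 tilt 0.04 w 0.034 F [-2.6  0.4  7.1] M [0.09 0.38 0.11] j [0.18 0.42 1.66 0.   1.06 0.93] rows 1
[0.0007, -0.0, 0.0002] -3.816
```

>>> send_rows --delta_pos '[[0, 0, 0], [0, 0, 0], [0, 0, 0], [0, 0, 0], [0, 0, 0]]' --angular '[[0, 0, 0.7], [0, 0, 0.7], [0, 0, 0.7], [0, 0, 0.7], [0, 0, 0.7]]'

```text
clock: 13.15
position: [0.5715, 0.1776, 0.108]
ee_rot: [-0.0, 0.872, -0.489, -0.0]
contact_force: [-2.3, 0.9, 6.6]
width: 0.0342
```

```bash
python3 plan.py .5719 .1772 .1079 -25 1
```

```text
clock 13.15 pos [0.5715 0.1776 0.108 ] yaw -58.5 tilt 0.05 w 0.0342 F [-2.3  0.9  6.6] M [0.19 0.39 0.16] j [0.18 0.42 1.66 0.   1.06 1.21] rows 1
[0.0013, -0.0003, 0.0002] -7.31
```

>>> send_rows --delta_pos '[[0, 0, 0], [0, 0, 0], [0, 0, 0], [0, 0, 0]]' --angular '[[0, 0, 0.4], [0, 0, 0.4], [0, 0, 0.4], [0, 0, 0]]'

```text
clock: 13.48
position: [0.5715, 0.1776, 0.108]
ee_rot: [-0.0, 0.848, -0.53, -0.0]
contact_force: [-2.4, 1.7, 5.8]
width: 0.0341
```

```bash
python3 plan.py .5719 .1772 .1079 -25 1
```

```text
clock 13.48 pos [0.5715 0.1776 0.108 ] yaw -63.95 tilt 0.06 w 0.0341 F [-2.4  1.7  5.8] M [ 0.18  0.38 -0.08] j [0.18 0.42 1.66 0.   1.06 1.3 ] rows 1
[0.0015, -0.0004, 0.0001] -8.498
```

>>> send_rows --delta_pos '[[0, 0, 0], [0, 0, 0], [0, 0, 0]]' --angular '[[0, 0, 0.5], [0, 0, 0.5], [0, 0, 0.5]]'

```text
clock: 13.73
position: [0.5714, 0.1778, 0.108]
ee_rot: [-0.0, 0.815, -0.58, -0.0]
contact_force: [-3.1, 1.5, 5.2]
width: 0.0342
```

```bash
python3 plan.py .5719 .1772 .1079 -25 1|head -1
```

```text
clock 13.73 pos [0.5714 0.1778 0.108 ] yaw -70.84 tilt 0.07 w 0.0342 F [-3.1  1.5  5.2] M [0.21 0.36 0.1 ] j [0.18 0.42 1.66 0.   1.06 1.42] rows 1
```

>>> send_rows --delta_pos '[[0, 0, 0], [0, 0, 0]]' --angular '[[0, 0, 0.5], [0, 0, 0.5]]'

```text
clock: 13.9
position: [0.5714, 0.1778, 0.108]
ee_rot: [-0.001, 0.791, -0.612, -0.0]
contact_force: [-2.8, 1.7, 5.6]
width: 0.034
```

```bash
python3 plan.py .5719 .1772 .1079 -25 1|head -1
```

```text
clock 13.9 pos [0.5714 0.1778 0.108 ] yaw -75.43 tilt 0.07 w 0.034 F [-2.8  1.7  5.6] M [0.26 0.4  0.15] j [0.18 0.42 1.66 0.   1.06 1.5 ] rows 1
```

>>> send_rows --delta_pos '[[0, 0, 0], [0, 0, 0]]' --angular '[[0, 0, 0.4], [0, 0, 0.4]]'

```text
clock: 14.07
position: [0.5714, 0.1779, 0.108]
ee_rot: [-0.001, 0.771, -0.637, -0.0]
contact_force: [-3.3, 1.9, 6.7]
width: 0.0341
```

```bash
python3 plan.py .5719 .1772 .1079 -25 1|head -1
```

```text
clock 14.07 pos [0.5714 0.1779 0.108 ] yaw -79.07 tilt 0.08 w 0.0341 F [-3.3  1.9  6.7] M [0.28 0.4  0.16] j [0.18 0.42 1.66 0.   1.06 1.56] rows 1
```

>>> send_rows --delta_pos '[[0, 0, 0], [0, 0, 0]]' --angular '[[0, 0, 0.3], [0, 0, 0.3]]'

```text
clock: 14.23
position: [0.5714, 0.1779, 0.108]
ee_rot: [-0.001, 0.756, -0.655, -0.0]
contact_force: [-1.9, 2.0, 6.2]
width: 0.0338
```

```bash
python3 plan.py .5719 .1772 .1079 -25 1|head -1
```

```text
clock 14.23 pos [0.5714 0.1779 0.108 ] yaw -81.8 tilt 0.08 w 0.0338 F [-1.9  2.   6.2] M [0.26 0.4  0.13] j [0.18 0.42 1.66 0.   1.06 1.61] rows 1
```

>>> send_rows --delta_pos '[[0, 0, 0], [0, 0, 0]]' --angular '[[0, 0, 0.3], [0, 0, 0.3]]'

```text
clock: 14.4
position: [0.5714, 0.178, 0.108]
ee_rot: [-0.001, 0.74, -0.673, -0.001]
contact_force: [-2.2, 2.0, 6.8]
width: 0.0337
```

```bash
python3 plan.py .5719 .1772 .1079 -25 1|head -1
```

```text
clock 14.4 pos [0.5714 0.178  0.108 ] yaw -84.55 tilt 0.09 w 0.0337 F [-2.2  2.   6.8] M [0.29 0.44 0.12] j [0.18 0.42 1.66 0.   1.06 1.66] rows 1
```

>>> send_rows --delta_pos '[[0, 0, 0], [0, 0, 0]]' --angular '[[0, 0, 0.3], [0, 0, 0.3]]'

```text
clock: 14.57
position: [0.5714, 0.178, 0.108]
ee_rot: [-0.001, 0.724, -0.69, -0.001]
contact_force: [-2.7, 2.8, 6.6]
width: 0.0342
```

```bash
python3 plan.py .5719 .1772 .1079 -25 1|head -1
```

```text
clock 14.57 pos [0.5714 0.178  0.108 ] yaw -87.3 tilt 0.09 w 0.0342 F [-2.7  2.8  6.6] M [0.3  0.47 0.17] j [0.18 0.42 1.66 0.   1.06 1.71] rows 1
```

>>> send_rows --delta_pos '[[0, 0, 0], [0, 0, 0]]' --angular '[[0, 0, 0.25], [0, 0, 0.25]]'

```text
clock: 14.73
position: [0.5714, 0.1781, 0.108]
ee_rot: [-0.001, 0.71, -0.704, -0.001]
contact_force: [-2.7, 1.9, 6.1]
width: 0.0335
```

```bash
python3 plan.py .5719 .1772 .1079 -25 1|head -1
```

```text
clock 14.73 pos [0.5714 0.1781 0.108 ] yaw -89.58 tilt 0.1 w 0.0335 F [-2.7  1.9  6.1] M [0.29 0.44 0.19] j [0.18 0.42 1.66 0.   1.06 1.75] rows 1
```

>>> send_rows --delta_pos '[[0, 0, 0], [0, 0, 0]]' --angular '[[0, 0, 0.25], [0, 0, 0.25]]'

```text
clock: 14.9
position: [0.5713, 0.1781, 0.108]
ee_rot: [0.001, -0.695, 0.719, 0.001]
contact_force: [-2.8, 2.4, 6.5]
width: 0.0341
```

```bash
python3 plan.py .5719 .1772 .1079 -25 1|head -1; python3 - <<'E'
from h import *
s=manip.get_image("side")
cv2.imwrite("pics/side14.png",s)
cv2.imwrite("pics/s14.png",cv2.resize(s[75:135,220:280],None,fx=9,fy=9,interpolation=cv2.INTER_CUBIC))
E
```

```text
clock 14.9 pos [0.5713 0.1781 0.108 ] yaw -91.87 tilt 0.1 w 0.0341 F [-2.8  2.4  6.5] M [0.36 0.39 0.18] j [0.18 0.42 1.66 0.   1.06 1.79] rows 1
```

View pics/s14.png

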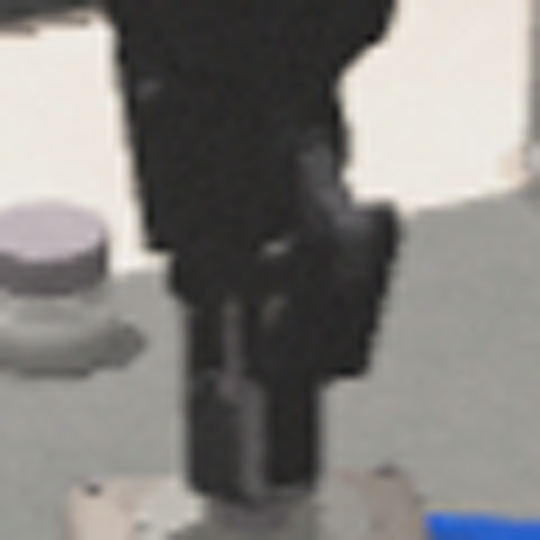

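>>> send_rows --delta_pos '[[0, 0, 0], [0, 0, 0], [0, 0, 0]]' --angular '[[0, 0, 0.25], [0, 0, 0.2], [0, 0, 0]]'

```text
clock: 15.2
position: [0.5714, 0.1781, 0.108]
ee_rot: [0.0, -0.686, 0.728, -0.0]
contact_force: [-2.7, 4.0, 5.9]
width: 0.034
```

```bash
python3 plan.py .5719 .1772 .1079 -25 1|head -1
```

```text
clock 15.2 pos [0.5714 0.1781 0.108 ] yaw -93.41 tilt 0.03 w 0.034 F [-2.7  4.   5.9] M [0.55 0.43 2.51] j [0.19 0.42 1.66 0.   1.06 1.82] rows 1
```

>>> send_rows --delta_pos '[[0, 0, 0], [0, 0, 0]]' --angular '[[0, 0, -0.12], [0, 0, 0]]'

```text
clock: 15.37
position: [0.5714, 0.1781, 0.108]
ee_rot: [0.0, -0.688, 0.725, 0.0]
contact_force: [-2.5, 2.4, 6.1]
width: 0.0342
```

>>> send_rows --delta_pos '[[0, 0, 0], [0, 0, 0], [0, 0, 0], [0, 0, 0], [0, 0, 0]]' --angular '[[0, 0, 0], [0, 0, 0], [0, 0, 0], [0, 0, 0], [0, 0, 0]]' --hand 70

```text
clock: 15.78
position: [0.5719, 0.1769, 0.1069]
ee_rot: [-0.0, -0.686, 0.728, 0.0]
contact_force: [0.1, -0.2, -0.1]
width: 0.0701
```

>>> send_rows --delta_pos '[[0, 0, -0.015], [0, 0, -0.03], [0, 0, -0.06], [0, 0, -0.08], [0, 0, -0.08]]' --angular '[[0, 0, 0], [0, 0, 0], [0, 0, 0], [0, 0, 0], [0, 0, 0]]'

```text
clock: 16.2
position: [0.5712, 0.1769, 0.2139]
ee_rot: [-0.001, -0.686, 0.728, 0.001]
contact_force: [1.3, -0.1, 0.5]
width: 0.0696
```

```bash
python3 plan.py .42 .30 .25 -93|head -8; python3 - <<'E'
from h import *
s=manip.get_image("side")
cv2.imwrite("pics/side15.png",s)
cv2.imwrite("pics/s15.png",cv2.resize(s[75:135,220:280],None,fx=9,fy=9,interpolation=cv2.INTER_CUBIC))
E
```

```text
clock 16.2 pos [0.5712 0.1769 0.2139] yaw -93.37 tilt 0.1 w 0.0696 F [ 1.3 -0.1  0.5] M [0.02 0.01 0.07] j [0.18 0.33 1.51 0.   1.3  1.81] rows 5
[-0.057, 0.0791, -0.018] -0.016
[-0.0571, 0.079, -0.018] -0.016
[-0.0572, 0.079, -0.018] -0.016
[-0.0573, 0.0789, -0.018] -0.016
[-0.0574, 0.0788, -0.018] -0.016
```

View pics/s15.png

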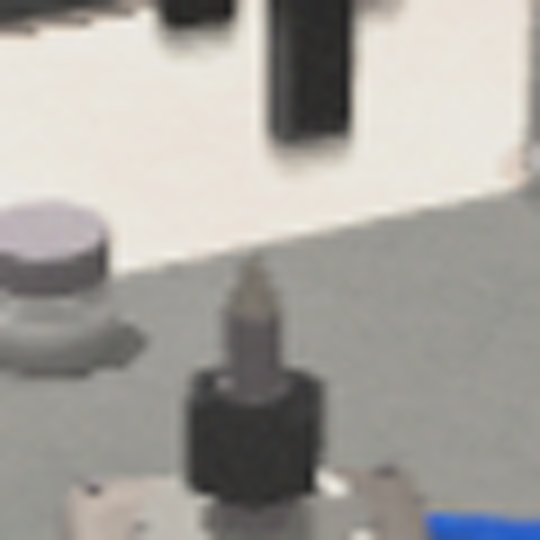

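Seated and upright. I'll move clear and take a full view of the scene.

>>> send_rows --delta_pos '[[-0.02, 0.03, -0.03], [-0.04, 0.05, -0.03], [-0.055, 0.07, -0.02], [-0.06, 0.075, -0.01], [-0.06, 0.08, 0]]' --angular '[[0, 0, 0], [0, 0, 0], [0, 0, 0], [0, 0, 0], [0, 0, 0]]'

```text
clock: 16.67
position: [0.4546, 0.279, 0.2503]
ee_rot: [0.001, -0.686, 0.728, -0.0]
contact_force: [-0.1, 0.7, 0.4]
width: 0.0698
```

>>> send_rows --delta_pos '[[-0.05, 0.05, 0], [-0.025, 0.025, 0], [0, 0, 0], [0, 0, 0], [0, 0, 0]]' --angular '[[0, 0, 0], [0, 0, 0], [0, 0, 0], [0, 0, 0], [0, 0, 0]]'

```text
clock: 17.08
position: [0.4275, 0.3094, 0.2491]
ee_rot: [-0.0, -0.686, 0.727, -0.0]
contact_force: [1.0, 0.9, 0.0]
width: 0.0703
```

```bash
python3 plan.py .42 .30 .25 -93|head -1; python3 - <<'E'
from h import *
s=manip.get_image("side");t=manip.get_image("top")
cv2.imwrite("pics/side16.png",s);cv2.imwrite("pics/top16.png",t)
crop("s",t,(167,143),70,70,8,"t16.png")
from nut import nutfit
for thr in(110,120): 
    r=nutfit("top",t,(.5715,.177),thr);print(r[:3])
E
```

```text
clock 17.08 pos [0.4275 0.3094 0.2491] yaw -93.35 tilt 0.04 w 0.0703 F [1.  0.9 0. ] M [0.02 0.01 0.03] j [ 0.49  0.21  1.61 -0.    1.33  2.12] rows 1
t16.png 132 108 8
(array([0.5724, 0.1786]), np.float64(12.365007825708384), np.float64(1.889988025199146))
(array([0.5724, 0.1786]), np.float64(12.365007825708384), np.float64(1.6888297872340425))
```

View pics/side16.png

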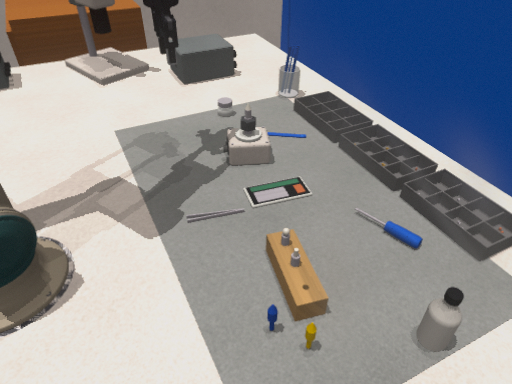

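View pics/t16.png

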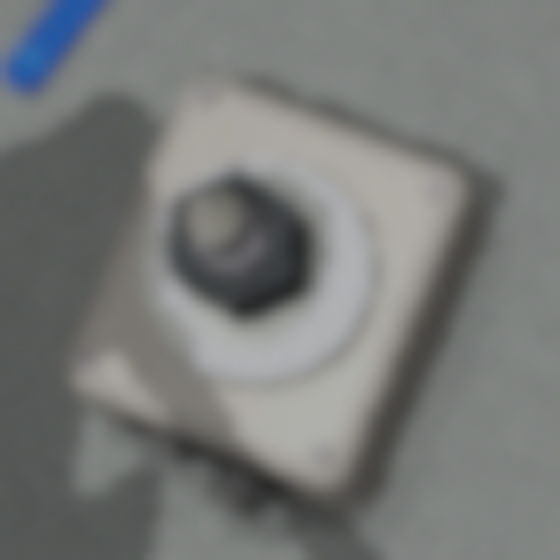

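View pics/top16.png

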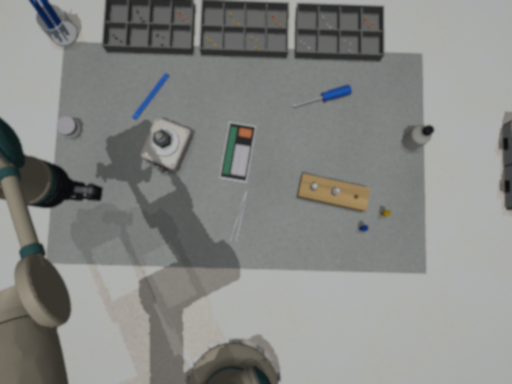

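```bash
python3 - <<'E'
from h import *
out=[]
for f in("top0","top16"):
  im=cv2.imread(f"pics/{f}.png")[118:152,148:178]
  im=cv2.convertScaleAbs(cv2.resize(im,None,fx=12,fy=12,interpolation=cv2.INTER_CUBIC),alpha=1.8)
  for a in(35.3,26.9):
    v=im.copy();an=np.radians(a+30+60*np.arange(6));c=(.5726,.1766)
    xy=np.c_[c[0]+.0208*np.cos(an),c[1]+.0208*np.sin(an)]
    q=proj("top",np.r_[np.c_[xy,[.085]*6],np.c_[xy,[.11]*6]])
    h=cv2.convexHull(((q-[148,118]+.5)*12-.5).astype(np.int32));cv2.polylines(v,[h],True,(0,0,255));out.append(v)
cv2.imwrite("pics/cmp.png",cv2.resize(np.vstack([np.hstack(out[:2]),np.hstack(out[2:])]),None,fx=.7,fy=.7))
E
```

```text
(no output)
```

View pics/cmp.png

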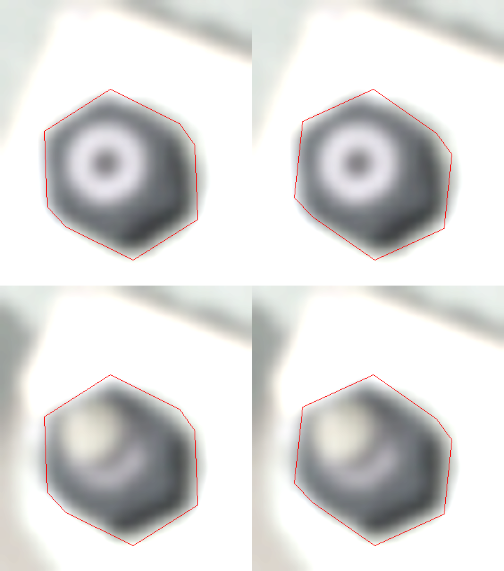

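```bash
python3 -c "
from rig import manip
print(manip.sign_off())"
```

```text
the job is handed in; nothing more can be done
None
```

The cone-headed point is in the spindle collet, the nut is tightened onto it, and I handed the job in at about 17 s on the robot's clock.

- **Seating:** I lowered the point until the tool felt 5.6 N at a TCP height of 0.1355 m. That is the height expected with the hub resting on the collet face. After release it stood upright with the hub on the collet.
- **Nut:** I turned it clockwise about 1.195 rad at about 0.15 N m. The torque then jumped to 2.5 N m, which I take as the hard stop at 1.25 rad. I eased back slightly and let go, so the nut should sit near 1.24 rad, past the 1.1 rad firm grip.
- **Last pictures:** The ball and pin points are still in the rack, the phone and both look-alikes look unmoved, and the arm is clear of everything.
- **Checks that failed or disagreed:**
  - The automatic nut-angle fit on the last top picture failed because the arm's shadow merged with the nut. I compared outlines by eye instead, and they agreed with the turn.
  - The two cameras disagreed by about 2.5 mm on where the collet was. I aimed between them and followed the small contact forces on the way in.
  - The gripper read about 2 mm narrower than both the 16 mm hub and the 36 mm nut, with no sign of slip.

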